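Load a cone on the thread stand and hold its mast up

TASK

Get the two-cone thread stand ready for the sewing machine: first set the spare cone of thread upright over the bare cone holder so that it nests right down on the felt pad, and let go of it. Then take the telescopic mast by its hub, draw it straight up 9 cm out of its tube without tilting or binding it, and swing its cross wire in line with the two cones, one eye over each. Finish while still holding the mast there, so that I can tighten the clamp screw, and leave everything else on the bench undisturbed.

Things in the scene. Friction and masses are not known exactly. Their poses are not given: they have to be found in the camera images.
- cone_centre (a point): Spare cone of thread, loose, upright, 104 mm tall, 0.1 to 0.2 kg: hollow white core wound with off-white thread from 7 to 82 mm above its foot (66 mm wide low, 60 mm at the top of the winding); bare nose above, 25 mm wide. Inside 49 mm wide at the open foot, 20 mm at the top. Point: on the axis, 52 mm above the foot; z up. A small spool (38 mm wide, 48 tall) stands 116 mm from the axis.
- bare_pad (a point): Centre of the top of the felt pad (20 mm above the bench) round the bare cone holder: a fixed white ribbed cone, 44 mm wide at the pad, 25 mm wide 68 mm higher, with an 8 mm pin up to 92 mm above the pad. A nested cone's foot is on the pad, its centre 52 mm above this point. 95 mm from the tube's axis along the stand's x.
- tube_mouth (a point): Thread stand, fixed: base 300 x 130 x 16 mm, a cone holder near each end, upright tube 21 mm wide in the middle, collar 28 mm wide at its top. Point: centre of the tube's mouth on the collar, 160 mm above the bench. x: along the line of the holders towards the bare one; z up the tube. Bore 13.6 mm wide, 142 mm deep. A slack clamp knob sticks out 29 mm on the +y side, 12 mm below the mouth.
- mast_hub (a point): Telescopic mast: loose 12 mm steel rod, its foot on the bore's floor at the start; slides and turns freely, drops if let go. On top a black hub, 30 (x) by 20 (y) by 36 mm tall. A 4 mm cross wire through the hub's middle along x, an eye at each end 95 mm out; at the start about crosswise to the holders' line. Point: hub centre, 30 mm above the mouth when down; z up the rod. 0.16 to 0.28 kg.
- fitted_centre (a point): The other, identical cone of thread, already nested firmly on the other holder, 95 mm from the tube on the stand's -x side; its centre, half-way up, 72 mm above the bench. Leave it. Two small spools (38 mm wide, 48 mm tall) stand beside the base plate, about 12 cm from the tube.
Mind the look-alikes: they are no part of the job. Of the things that look like the part that bears mast_hub, the smaller one is meant.

How it is judged:
By the outcome, as a careful person would: the job done as asked, in the order asked, and still so for the second after the job is handed in, while the arm keeps its last pose, push and grip.
It also fails if it takes over 54 s, if anything falls off the work surface, if the arm or the gripper's body presses on something with over 40 N, if the wrist force passes 120 N, or if a joint passes its speed limit or range.

ROBOT

A 7-joint arm with a two-finger parallel gripper is mounted at the origin on the work surface. World frame = base frame: x ahead of the robot, y to its left, z up, the work surface at z = 0. Lengths are in mm, angles in rad, forces in N, time in s.
With the tool pointing down it reaches from about 425 to 925 mm from the base axis. Payload 6.8 kg.
Tool frame: the origin (TCP) lies where the fingers leave the gripper's body, on its centre line; the fingertips stand 73 mm ahead of it and the grasp point (between the pads) lies 54 mm ahead of it; z points along the fingers, x is the direction in which the jaws open and shut, and the axes are right-handed (so a half turn about z gives the same grasp; the last joint's range is limited). The gripper opens to 85 mm and grips with 20 to 120 N. Pads are 22 mm wide; open, the fingers measure 114 mm over their backs; the gripper's body (76 mm by 85 mm) begins 54 mm behind the grasp point. The pads swing forward as they close: fully open they stand 13 mm farther back than shut.
Start: joints at [-1.386, 0.477, 0.022, 1.555, -0.011, 1.109, -0.083], TCP at [194.825, 646.288, 303.908] pointing down, gripper open.
Joint ranges: [-2.96, 2.96], [-0.34, 2.1], [-1.41, 1.46], [0.24, 2.44], [-1.37, 4.51], [0.17, 1.92], [-2.96, 2.96]. Speed limits (rad/s): [2.39, 2.39, 3.14, 3.14, 3.14, 3.14, 3.14].

INTERFACE

Orientations are given as a unit quaternion [x, y, z, w].
In Python, from station import env, optics gives the robot as it stands.
- The arm moves only by the tool drive_tool, never from a script. Its argument "commands" is a list of rows, each an object with "xyz": the shift along the tool's x, y, z in mm, a list of three; "delta_rot": the turn, a rotation vector about the tool's x, y, z in rad, a list of three; "gripper": the finger opening in mm, from 0 to 85.4. In form: [{"xyz": [tx, ty, tz], "delta_rot": [wx, wy, wz], "gripper": gripper}, ...]. A call has 1 to 8 rows; each row shifts and turns the pose as measured when the row begins, along the tool's axes as they then stand; what a row does not reach is not made up. A row lasts 1/10 s, in which the tool goes at most 50 mm and 8.59 degrees, less where a joint would pass 70% of its speed; a pose out of reach is approached as far as the arm can. A call with a gripper value outside its range is refused whole. The fingers move at their own pace and stop on an object; the grip force is fixed at half the most. Time passes only in rows, so rows that do not move let the fingers close. It gives the time, the measured TCP pose, the force and the opening at its end, in the units of the state.
- env.get_obs(): the state, without advancing time (a new reading comes with each control period).
- optics.camera(name): name is "scene" or "top" or "wrist"; returns the picture (420x560x3 uint8, blue, green, red); there is no depth.
- optics.camera_params(name): a dict with "fx", "fy", "cx", "cy" (pixels), "xyz" and "attitude" of the camera in the world. Camera axes: x right, y down, z forward; pixel columns grow to the right and rows downward; lengths in mm; the calibration is good to about 2 mm. The wrist camera is an equidistant fisheye: a pixel r from the principal point sees the ray r / f radians off the axis. A picture is of the moment at which its call begins: read the wrist's pose just before it. camera_params takes no time and is no camera call; for the wrist camera it gives the pose at the moment of the call.
- env.close_job(): hands the job in, once; it reports no verdict.
Trained networks look in the newest picture that a camera, given by its name, has taken for a name from the list of things; names that differ only in an ending like _2 or _b are one class to them, and where a whole thing is asked for, a point or a joint stands for the part that bears it (a point fixed in the world has none). Each returns a list of dicts, best first, with "p" (0 to 1); they miss things now and then, are a little off and sometimes report something else, mostly with a low value. They report only what shows in the picture. A call takes as long as a camera call. They do not tell look-alikes from the thing itself.
- optics.recognise(camera, query): "rect" ([centre column, centre row, width, height] in pixels, round what is visible of it).
- optics.cut_out(camera, query): "mask" (420x560 bool, what is visible of it) and "rect" ([centre column, centre row, width, height] in pixels, round what is visible of it).
The state is a dict: "t": time; "qpos": joint angles; "dq": joint speeds; "joint_efforts": joint torques, N m; "ee_pos": TCP position; "tcp_rot": TCP orientation; "wrist_force": force on the tool from outside, world axes, zero at the start; "wrist_torque": the same for the moment, N m; "width": finger opening in mm.
Only numpy, scipy, OpenCV 4.12 (cv2) and the standard library are available. Lean on these libraries where they do the work, as an engineer would, in place of code of your own. Each camera call takes 0.05 s, during which the arm holds its last target.

## Working session

There is one attempt and no reset: what is moved stays moved. The work goes in short steps, Python scripts to look and compute and a tool call to move; the robot and the scene stay as the last step left them, time stands still between calls to the robot, and variables do not carry over. Pictures are saved under pics/ and viewed, and the job is handed in when it is done.

Besides the shell and the picture viewer there is one more tool, called after ">>>" as name(argument=value, ...) on one line, values as JSON. drive_tool: Moves the arm, as the interface text tells. Its arguments: {"type":"object","properties":{"commands":{"type":"array","items":{"type":"object","properties":{"xyz":{"type":"array","items":{"type":"number"}},"delta_rot":{"type":"array","items":{"type":"number"}},"gripper":{"type":"number"}}}}},"required":["commands"]}

```bash
ls; mkdir -p pics; python3 - <<'E'
from station import env, optics
import cv2
print(env.get_obs())
for n in ["scene","top","wrist"]:
    p=optics.camera_params(n); print(n,p)
    cv2.imwrite(f"pics/{n}0.png",optics.camera(n))
    for q in ["cone_centre","mast_hub","tube_mouth","fitted_centre","bare_pad"]:
        print(n,q,[(round(r["p"],2),[round(float(v),1) for v in r["rect"]]) for r in optics.recognise(n,q)])
print(env.get_obs()["t"])
E
```

```text
pics
{'t': 0.0, 'qpos': array([-1.38608281,  0.47780154,  0.02234154,  1.55650422, -0.01150045,
        1.10929768, -0.08310008]), 'dq': array([ 0.00018572, -0.00063999,  0.00063578, -0.00019452, -0.0003765 ,
        0.00076993, -0.00099415]), 'joint_efforts': array([-2.69956900e-05, -5.96456265e+01,  1.60804544e+00, -2.81197643e+01,
        1.24830566e-02,  9.20785853e-03, -2.09888026e-05]), 'ee_pos': array([194.7051141 , 645.80296661, 302.90238874]), 'tcp_rot': array([ 8.02691605e-01,  5.96393579e-01, -7.11309638e-04,  6.16488227e-04]), 'wrist_force': array([-1.05974964,  0.66937488,  0.20755745]), 'wrist_torque': array([-0.01456663, -0.01441282,  0.01732309]), 'width': 85.20868348622116}
scene {'fx': 495.8596056766538, 'fy': 495.8596056766538, 'cx': 287.05417725440304, 'cy': 213.82366654819606, 'xyz': array([1135.18204198,   58.15867257, 1028.7106057 ]), 'attitude': array([ 0.62703258,  0.71123573, -0.244308  , -0.2031932 ])}
scene cone_centre [(0.66, [210.6, 242.8, 28.7, 33.7])]
scene mast_hub [(0.97, [439.8, 154.8, 109.1, 77.7]), (0.66, [322.0, 243.8, 75.7, 48.9]), (0.41, [318.9
[... 578 characters left out ...]
p tube_mouth [(0.74, [263.2, 171.4, 118.7, 120.3])]
top fitted_centre [(0.9, [259.7, 170.5, 117.0, 122.4]), (0.22, [372.1, 201.2, 31.1, 30.4])]
top bare_pad [(0.73, [261.8, 170.9, 116.3, 122.3])]
wrist {'fx': 325.19226210127806, 'fy': 325.19226210127806, 'cx': 277.32929242053257, 'cy': 209.6747306183077, 'xyz': array([117.62530829, 668.4903194 , 374.05015364]), 'attitude': array([0.79248939, 0.58910883, 0.09396094, 0.12681759])}
wrist cone_centre [(0.69, [3.5, 396.7, 3.9, 22.2])]
wrist mast_hub [(0.78, [33.8, 325.4, 58.9, 105.4])]
wrist tube_mouth [(0.77, [59.6, 393.7, 100.1, 52.6])]
wrist fitted_centre [(0.78, [59.0, 394.2, 98.1, 50.6])]
wrist bare_pad [(0.7, [60.8, 391.9, 96.1, 51.6])]
0.9
```

View pictures.

View pics/scene0.png

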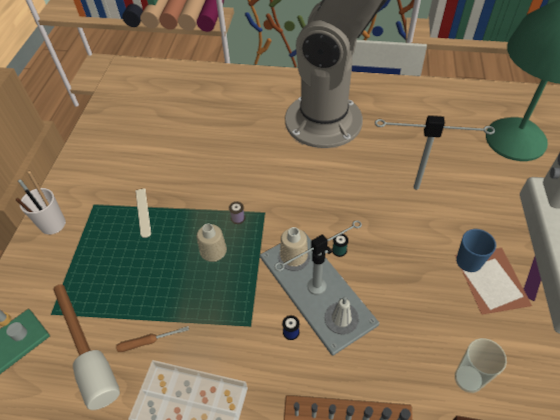

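View pics/top0.png

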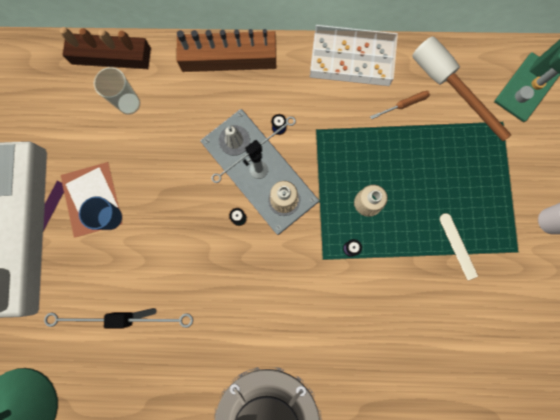

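View pics/wrist0.png

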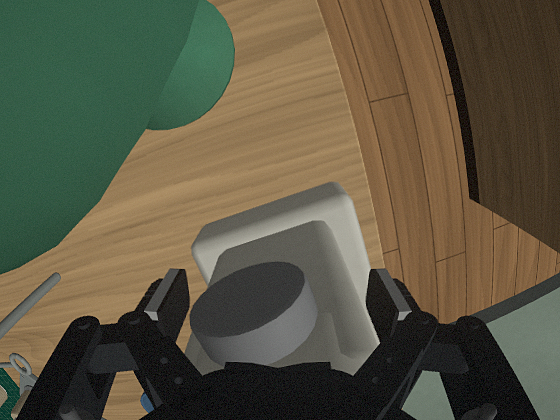

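```bash
cat > h.py <<'E'
import numpy as np, cv2
from scipy.spatial.transform import Rotation as R
def proj(p,X):
    X=np.atleast_2d(X); c=(X-p["xyz"])@R.from_quat(p["attitude"]).as_matrix()
    return np.c_[p["fx"]*c[:,0]/c[:,2]+p["cx"],p["fy"]*c[:,1]/c[:,2]+p["cy"]]
def fproj(p,X):
    X=np.atleast_2d(X); c=(X-p["xyz"])@R.from_quat(p["attitude"]).as_matrix()
    rho=np.hypot(c[:,0],c[:,1]); th=np.arctan2(rho,c[:,2])
    return np.c_[p["fx"]*th*c[:,0]/rho+p["cx"],p["fy"]*th*c[:,1]/rho+p["cy"]]
def ray(p,u,fish=False):
    d=np.array([(u[0]-p["cx"])/p["fx"],(u[1]-p["cy"])/p["fy"]])
    if fish:
        r=np.hypot(*d); d=np.r_[d/r*np.sin(r),np.cos(r)]
    else: d=np.r_[d,1]
    return R.from_quat(p["attitude"]).as_matrix()@d
def onz(p,u,z,fish=False):
    d=ray(p,u,fish); return p["xyz"]+d*(z-p["xyz"][2])/d[2]
def crop(src,dst,x0,y0,w,h,s):
    im=cv2.imread(src)[y0:y0+h,x0:x0+w]
    im=cv2.resize(im,None,fx=s,fy=s,interpolation=cv2.INTER_CUBIC)
    for k in range(0,w,20): cv2.putText(im,str(x0+k),(k*s,8),0,.35,(0,0,255),1); cv2.line(im,(k*s,10),(k*s,16),(0,0,255),1)
    for k in range(0,h,20): cv2.putText(im,str(y0+k),(0,k*s+4),0,.35,(0,0,255),1)
    cv2.imwrite(dst,im)
E
python3 - <<'E'
from h import *
crop("pics/top0.png","pics/top0c.png",195,95,130,145,4)
crop("pics/scene0.png","pics/scene0c.png",250,210,135,145,4)
crop("pics/top0.png","pics/top0d.png",330,170,80,100,6)
crop("pics/scene0.png","pics/scene0d.png",180,190,80,80,6)
E
```

```text
(no output)
```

View pics/top0c.png

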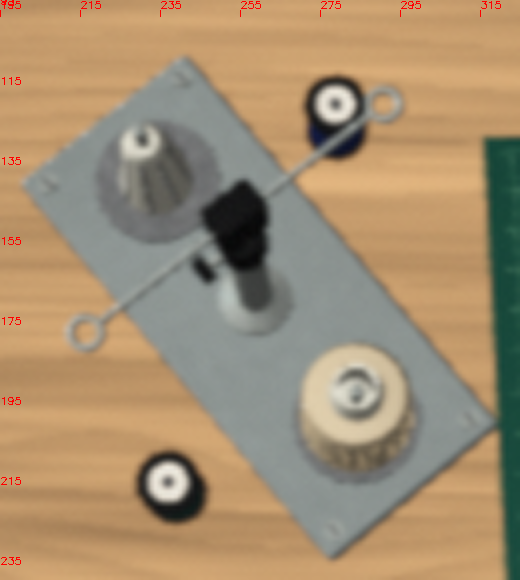

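View pics/scene0c.png

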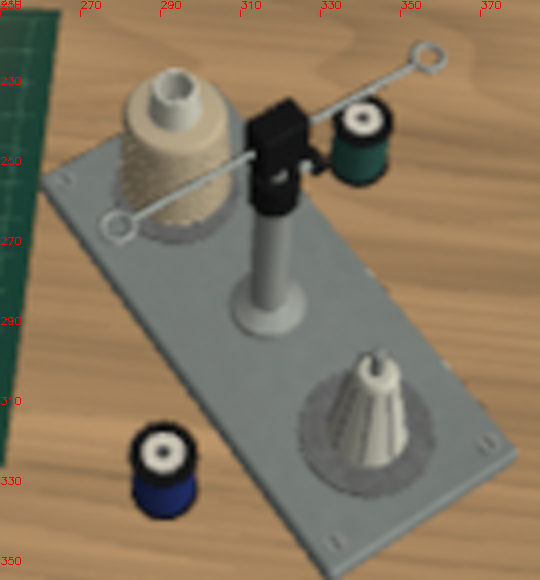

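View pics/top0d.png

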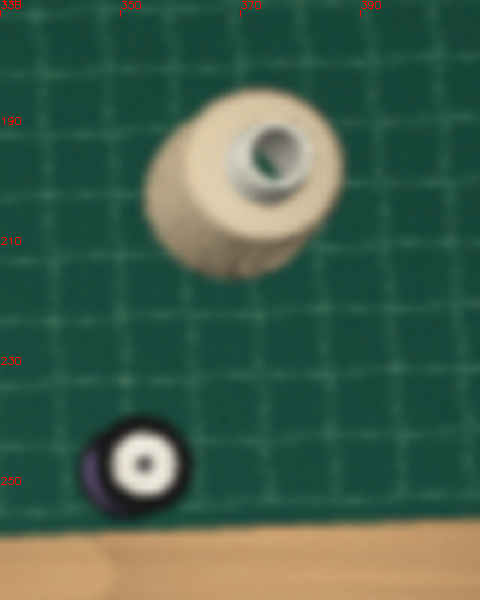

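View pics/scene0d.png

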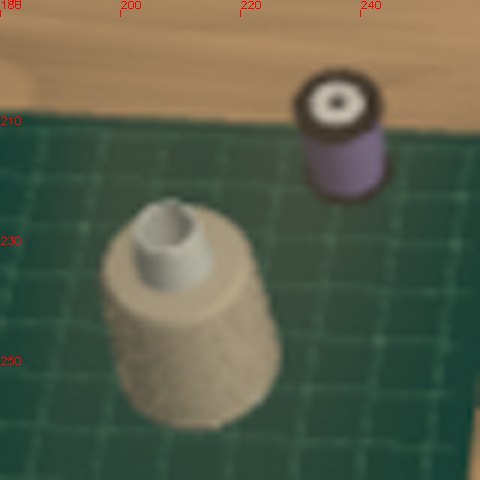

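```bash
cat > m1.py <<'E'
from h import *
from station import env, optics
from scipy.optimize import least_squares
T=optics.camera_params("top");S=optics.camera_params("scene")
def tri(ut,us):
    a,b=ray(T,ut),ray(S,us); 
    st=np.linalg.lstsq(np.c_[a,-b],S["xyz"]-T["xyz"],rcond=None)[0]
    P=T["xyz"]+a*st[0];Q=S["xyz"]+b*st[1]; return (P+Q)/2,np.linalg.norm(P-Q)
for n,a,b in [("spare nose",(375.3,196.3),(207.8,227.2)),("fit nose",(284,192),(293.7,231.5)),("pin",(230.7,129.8),(344.2,298)),
  ("eyeA",(216.5,178),(357,224.25)),("eyeB",(291,121),(280,266.5))]: 
    P,e=tri(a,b);print(n,P.round(1),round(e,1))
obs=[(T,(150,65,16),(241.5,109.25)),(T,(150,-65,16),None)]
# local stand corners
pts=[(T,(230.7,129.8),(95,0,112)),(S,(344.2,298),(95,0,112)),(T,(284,192),(-95,0,124)),(S,(293.7,231.5),(-95,0,124)),
(T,(241.5,109.25),(150,-65,16)),(T,(200.5,141),(150,65,16)),(T,(278,234.25),(-150,65,16)),(T,(319.25,200.75),(-150,-65,16)),
(S,(260,254.5),(-150,-65,16)),(S,(379.25,323.25),(150,65,16)),(S,(333.25,353.5),(150,-65,16))]
def f(v):
    c,s=np.cos(v[2]),np.sin(v[2]);o=[]
    for p,u,l in pts:
        X=np.array([v[0]+c*l[0]-s*l[1],v[1]+s*l[0]+c*l[1],l[2]]); o.append(proj(p,X)[0]-u)
    return np.ravel(o)
r=least_squares(f,[500,50,.7]); print(r.x.round(3)); print(r.fun.reshape(-1,2).round(1))
x,y,t=r.x; print("pad",x+95*np.cos(t),y+95*np.sin(t)); print(np.degrees(t), np.hypot(x,y))
E
python3 m1.py
```

```text
spare nose [ 502.2 -227.7  100. ] 2.6
fit nose [504.1 -28.3 119.1] 4.2
pin [646.5  94.1 101.5] 5.2
eyeA [517.  107.  186.5] 4.1
eyeB [638.1 -39.2 187.2] 5.6
[576.924  32.939   0.71 ]
[[-2.  -2.6]
 [-0.6 -1.2]
 [-0.7 -0.7]
 [-1.3 -1. ]
 [-1.2 -1.9]
 [-2.  -1. ]
 [-1.1  1. ]
 [ 0.1 -0.3]
 [-2.2 -1.5]
 [ 0.  -2. ]
 [-1.9 -0.5]]
pad 648.9646494222497 94.86787217110265
40.683411878194285 577.863524197018
```

```bash
cat > plan.py <<'E'
# plan rows: python3 plan.py x y z yawdeg n [grip]: prints rows from current measured pose (tool vertical corrected)
from h import *
import sys
from station import env
def targetR(yaw):
    c,s=np.cos(yaw),np.sin(yaw)
    return np.array([[c,s,0],[s,-c,0],[0,0,-1.]])
def plan(goal,yaw,n,dec=0,src=None):
    o=env.get_obs(); p=np.array(o["ee_pos"]) if src is None else np.array(src[0]); Rm=R.from_quat(o["tcp_rot"]).as_matrix() if src is None else src[1]
    G=targetR(np.radians(yaw))
    for k in range(n):
        d=(np.array(goal)-p)/(n-k); L=np.linalg.norm(d)
        if L>49: d*=49/L
        w=R.from_matrix(Rm.T@G).as_rotvec()/(n-k); a=np.linalg.norm(w)
        if a>.145: w*=.145/a
        t=np.round(Rm.T@d,dec); w=np.round(w,3)
        print(t.tolist(),w.tolist())
        p=p+Rm@t; Rm=Rm@R.from_rotvec(w).as_matrix()
    print("end",p.round(1),"left",np.round(np.array(goal)-p,1)); return p,Rm
if __name__=="__main__":
    a=[float(v) for v in sys.argv[1:]]
    o=env.get_obs(); m=R.from_quat(o["tcp_rot"]).as_matrix(); print(o["t"],o["ee_pos"].round(1),"yaw",np.degrees(np.arctan2(m[1,0],m[0,0])).round(2),"tz",m[:,2].round(4),o["wrist_force"].round(1),o["width"].round(1),o["qpos"].round(2))
    plan(a[:3],a[3],int(a[4]),int(a[5]) if len(a)>5 else 0)
E
python3 - <<'E'
from plan import *
o=env.get_obs()
s=plan([195,646,400],73.2,2)
s=plan([560,400,400],73.2,9,0,s)
s=plan([590,150,400],-49.3,6,0,s)
s=plan([502,-228,320],-49.3,10,0,s)
E
```

```text
[-0.0, 0.0, -48.0] [-0.0, 0.0, 0.0]
[-0.0, 0.0, -48.0] [-0.0, 0.0, 0.0]
end [194.8 646.3 399.9] left [ 0.2 -0.3  0.1]
[-14.0, 47.0, -0.0] [-0.0, 0.0, 0.0]
[-15.0, 47.0, -0.0] [-0.0, 0.0, 0.0]
[-14.0, 47.0, -0.0] [-0.0, 0.0, 0.0]
[-15.0, 47.0, -0.0] [-0.0, 0.0, 0.0]
[-14.0, 47.0, -0.0] [-0.0, 0.0, 0.0]
[-15.0, 46.0, -0.0] [-0.0, 0.0, 0.0]
[-14.0, 47.0, -0.0] [-0.0, 0.0, 0.0]
[-15.0, 46.0, -0.0] [-0.0, 0.0, 0.0]
[-14.0, 47.0, -0.0] [-0.0, 0.0, 0.0]
end [560.4 400.3 399.9] left [-0.4 -0.3  0.1]
[-39.0, 17.0, -0.0] [0.0, 0.0, 0.145]
[-36.0, 22.0, -0.0] [0.0, 0.0, 0.145]
[-32.0, 27.0, -0.0] [0.0, 0.0, 0.145]
[-28.0, 31.0, -0.0] [0.0, 0.0, 0.145]
[-23.0, 35.0, -0.0] [0.0, 0.0, 0.145]
[-17.0, 38.0, -0.0] [0.0, 0.0, 0.145]
end [589.9 150.2 399.9] left [ 0.1 -0.2  0.1]
[-23.0, 31.0, 8.0] [0.0, 0.0, 0.127]
[-19.0, 34.0, 8.0] [0.0, 0.0, 0.127]
[-14.0, 36.0, 8.0] [0.0, 0.0, 0.127]
[-10.0, 38.0, 8.0] [0.0, 0.0, 0.127]
[-5.0, 38.0, 8.0] [0.0, 0.0, 0.127]
[-0.0, 39.0, 8.0] [0.0, 0.0, 0.127]
[5.0, 39.0, 8.0] [0.0, 0.0, 0.127]
[10.0, 38.0, 8.0] [0.0, 0.0, 0.126]
[14.0, 36.0, 8.0] [0.0, 0.0, 0.127]
[18.0, 34.0, 8.0] [0.0, -0.0, 0.126]
end [ 501.4 -228.1  319.9] left [0.6 0.1 0.1]
```

>>> drive_tool(commands=[{"xyz":[0,0,-48],"delta_rot":[0,0,0],"gripper":85},{"xyz":[0,0,-48],"delta_rot":[0,0,0],"gripper":85},{"xyz":[-14,30,-30],"delta_rot":[0,0,0],"gripper":85},{"xyz":[-15,47,0],"delta_rot":[0,0,0],"gripper":85},{"xyz":[-14,47,0],"delta_rot":[0,0,0],"gripper":85},{"xyz":[-15,47,0],"delta_rot":[0,0,0],"gripper":85},{"xyz":[-14,47,0],"delta_rot":[0,0,0],"gripper":85},{"xyz":[-15,46,0],"delta_rot":[0,0,0],"gripper":85}])

```text
t: 1.7
ee_pos: [420.8, 489.5, 434.7]
tcp_rot: [0.797, 0.604, -0.0, -0.002]
wrist_force: [0.3, 0.5, -0.4]
width: 85.2
```

```bash
python3 - <<'E'
from plan import *
s=plan([590,150,420],-49.3,8)
s=plan([502,-228,320],-49.3,10,0,s)
E
```

```text
[-35.0, 32.0, 2.0] [-0.0, 0.0, 0.145]
[-30.0, 37.0, 2.0] [-0.0, 0.0, 0.145]
[-25.0, 40.0, 2.0] [-0.0, 0.0, 0.145]
[-18.0, 44.0, 1.0] [-0.0, 0.0, 0.145]
[-12.0, 46.0, 2.0] [-0.0, 0.0, 0.145]
[-5.0, 47.0, 1.0] [-0.0, 0.0, 0.145]
[1.0, 47.0, 2.0] [-0.0, 0.0, 0.145]
[8.0, 47.0, 1.0] [-0.0, 0.0, 0.145]
end [589.7 150.  420.3] left [ 0.3  0.  -0.3]
[-14.0, 36.0, 10.0] [-0.0, 0.0, 0.1]
[-10.0, 37.0, 10.0] [-0.0, 0.0, 0.1]
[-6.0, 38.0, 10.0] [-0.0, 0.0, 0.1]
[-3.0, 39.0, 10.0] [-0.0, 0.001, 0.1]
[1.0, 39.0, 10.0] [-0.0, 0.0, 0.1]
[5.0, 39.0, 10.0] [-0.0, 0.001, 0.1]
[9.0, 38.0, 10.0] [-0.0, 0.001, 0.1]
[13.0, 36.0, 10.0] [-0.001, 0.0, 0.099]
[17.0, 35.0, 10.0] [-0.0, 0.001, 0.1]
[20.0, 34.0, 10.0] [-0.001, 0.0, 0.099]
end [ 501.9 -228.4  319.5] left [0.1 0.4 0.5]
```

>>> drive_tool(commands=[{"xyz":[-35,32,2],"delta_rot":[0,0,0.145],"gripper":85},{"xyz":[-30,37,2],"delta_rot":[0,0,0.145],"gripper":85},{"xyz":[-25,40,2],"delta_rot":[0,0,0.145],"gripper":85},{"xyz":[-18,44,1],"delta_rot":[0,0,0.145],"gripper":85},{"xyz":[-12,46,2],"delta_rot":[0,0,0.145],"gripper":85},{"xyz":[-5,47,1],"delta_rot":[0,0,0.145],"gripper":85},{"xyz":[1,47,2],"delta_rot":[0,0,0.145],"gripper":85},{"xyz":[8,47,1],"delta_rot":[0,0,0.145],"gripper":85}])

```text
t: 2.5
ee_pos: [591.8, 132.9, 420.8]
tcp_rot: [0.999, 0.05, 0.001, -0.003]
wrist_force: [1.6, 0.8, -1.0]
width: 84.9
```

```bash
python3 - <<'E'
from plan import *
s=plan([502,-228,320],-49.3,10)
from station import optics
p=optics.camera_params("wrist"); print(p)
cv2.imwrite("pics/w1.png",optics.camera("wrist"))
E
```

```text
[-13.0, 35.0, 10.0] [-0.001, 0.0, 0.096]
[-9.0, 36.0, 10.0] [-0.001, 0.0, 0.096]
[-6.0, 37.0, 10.0] [-0.001, 0.0, 0.096]
[-2.0, 37.0, 10.0] [-0.001, 0.0, 0.096]
[2.0, 37.0, 10.0] [-0.0, 0.0, 0.096]
[5.0, 37.0, 10.0] [-0.001, 0.0, 0.096]
[9.0, 36.0, 10.0] [-0.0, 0.0, 0.096]
[12.0, 35.0, 10.0] [-0.001, 0.0, 0.096]
[15.0, 34.0, 10.0] [-0.0, 0.0, 0.096]
[19.0, 32.0, 10.0] [-0.0, 0.0, 0.096]
end [ 502.4 -227.7  319.7] left [-0.4 -0.3  0.3]
{'fx': 325.19226210127806, 'fy': 325.19226210127806, 'cx': 277.32929242053257, 'cy': 209.6747306183077, 'xyz': array([583.36870176, 211.41471324, 491.40536183]), 'attitude': array([0.98663825, 0.04909929, 0.00818865, 0.15513597])}
```

View pics/w1.png

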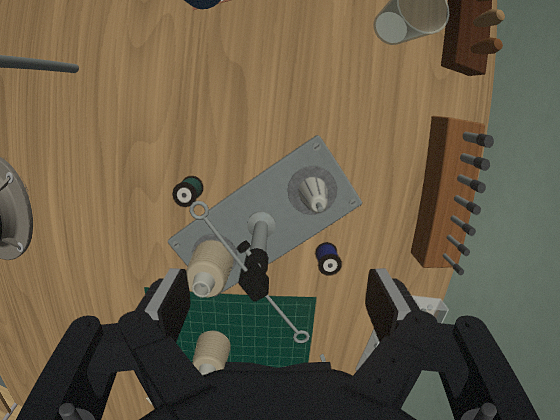

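>>> drive_tool(commands=[{"xyz":[-13,35,10],"delta_rot":[0,0,0.096],"gripper":85},{"xyz":[-9,36,10],"delta_rot":[0,0,0.096],"gripper":85},{"xyz":[-6,37,10],"delta_rot":[0,0,0.096],"gripper":85},{"xyz":[-2,37,10],"delta_rot":[0,0,0.096],"gripper":85},{"xyz":[2,37,10],"delta_rot":[0,0,0.096],"gripper":85},{"xyz":[5,37,10],"delta_rot":[0,0,0.096],"gripper":85},{"xyz":[9,36,10],"delta_rot":[0,0,0.096],"gripper":85},{"xyz":[12,35,10],"delta_rot":[0,0,0.096],"gripper":85}])

```text
t: 3.35
ee_pos: [513.8, -171.1, 339.5]
tcp_rot: [0.937, -0.348, 0.005, -0.004]
wrist_force: [0.5, 0.3, -0.7]
width: 84.6
```

```bash
python3 - <<'E'
from h import *
crop("pics/w1.png","pics/w1c.png",160,120,220,230,3)
E
python3 - <<'E'
from station import optics,env
import cv2
print(optics.camera_params("wrist"), env.get_obs()["ee_pos"])
cv2.imwrite("pics/w2.png",optics.camera("wrist"))
for q in ["cone_centre","fitted_centre"]:
  print([(r["p"],r["rect"]) for r in optics.cut_out("wrist",q)])
E
```

```text
{'fx': 325.19226210127806, 'fy': 325.19226210127806, 'cx': 277.32929242053257, 'cy': 209.6747306183077, 'xyz': array([ 565.04941179, -111.41361751,  410.43994691]), 'attitude': array([ 0.92626075, -0.34408745, -0.05068824,  0.14517417])} [ 513.80571215 -171.06782626  339.48995789]
[(0.82, [297.7, 219.2, 57.2, 70.9])]
[(0.61, [202.9, 71.0, 116.5, 142.1])]
```

View pics/w1c.png

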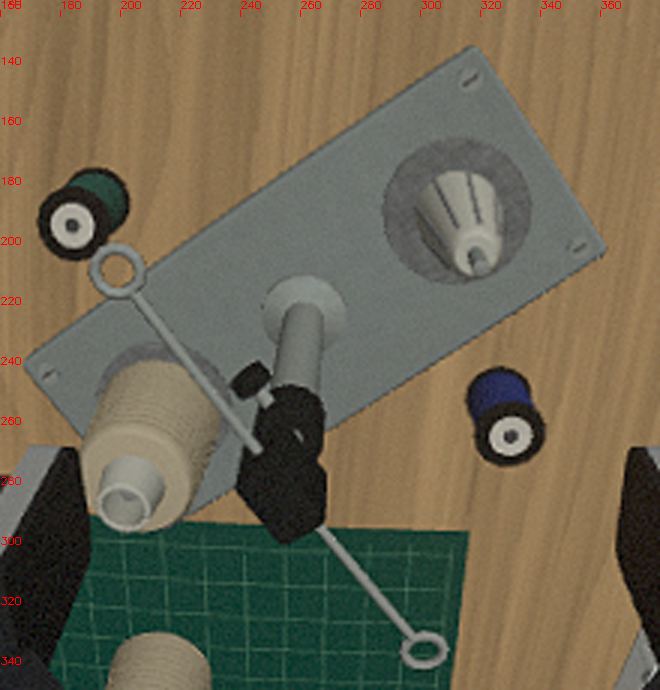

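View pics/w2.png

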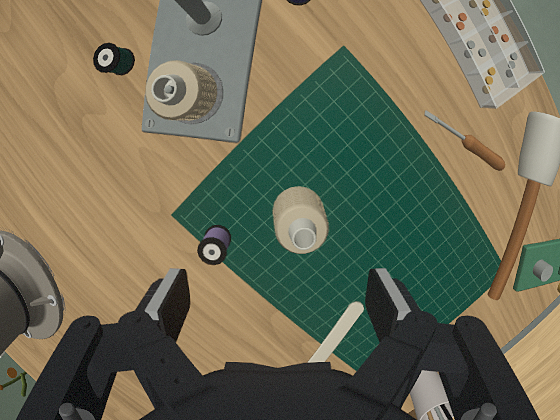

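```bash
python3 - <<'E'
from h import *
crop("pics/w2.png","pics/w2c.png",190,0,200,270,3)
im=cv2.imread("pics/w2.png")
crop("pics/w2.png","pics/w2d.png",90,0,240,160,3)
crop("pics/w2.png","pics/w2e.png",180,170,160,110,4)
E
```

```text
(no output)
```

View pics/w2d.png

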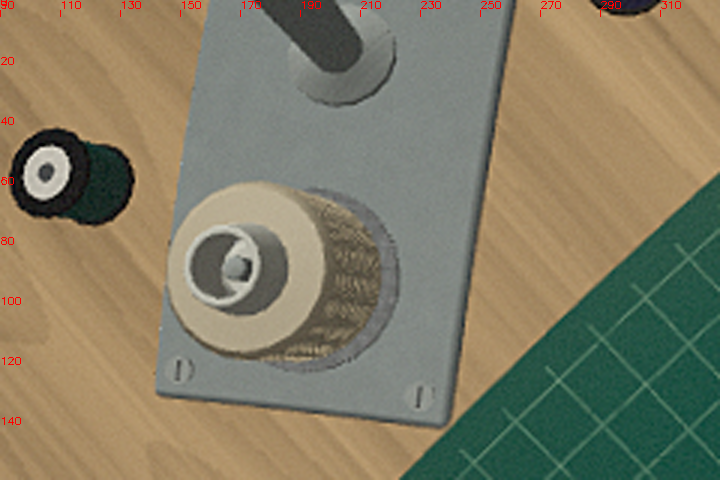

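View pics/w2e.png

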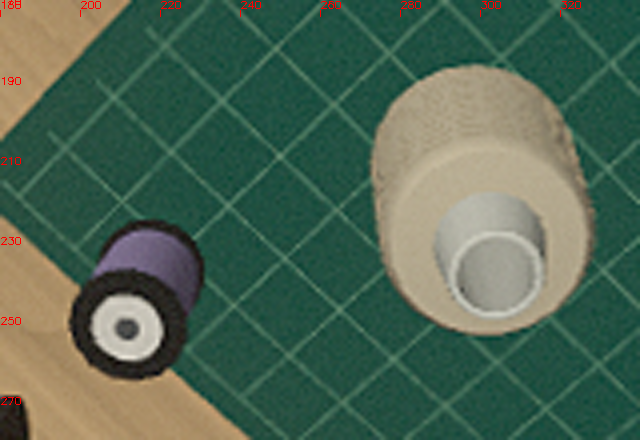

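```bash
cat > fit.py <<'E'
from h import *
from station import optics
from scipy.optimize import least_squares
T=optics.camera_params("top");S=optics.camera_params("scene")
K={k:T[k] for k in()} 
base=dict(fx=325.19226210127806,fy=325.19226210127806,cx=277.32929242053257,cy=209.6747306183077)
W1=dict(base,xyz=np.array([583.36870176,211.41471324,491.40536183]),attitude=np.array([0.98663825,0.04909929,0.00818865,0.15513597]))
W2=dict(base,xyz=np.array([565.04941179,-111.41361751,410.43994691]),attitude=np.array([0.92626075,-0.34408745,-0.05068824,0.14517417]))
B=lambda x,y,z:("st",(x,y,z))
pts=[(T,(230.7,129.8),B(95,0,112)),(S,(344.2,298),B(95,0,112)),(T,(284,192),B(-95,0,124)),(S,(293.7,231.5),B(-95,0,124)),
(T,(241.5,109.25),B(150,-65,16)),(T,(200.5,141),B(150,65,16)),(T,(278,234.25),B(-150,65,16)),(T,(319.25,200.75),B(-150,-65,16)),
(S,(260,254.5),B(-150,-65,16)),(S,(379.25,323.25),B(150,65,16)),(S,(333.25,353.5),B(150,-65,16)),
(W1,(317.7,135),B(150,65,16)),(W1,(362,204),B(150,-65,16)),(W1,(168.3,240),B(-150,65,16)),(W1,(312.3,190.3),B(95,0,20)),
(W1,(319.3,206),B(95,0,112)),(W1,(201.3,288.7),B(-95,0,124)),(W2,(164.7,88.7),B(-95,0,124)),(W2,(142.3,131),B(-150,65,16)),(W2,(239.7,141.7),B(-150,-65,16)),
(T,(375.3,196.3),("c",)),(S,(207.8,227.2),("c",)),(W2,(304.2,238.5),("c",)),
(T,(216.5,178),("e",1)),(S,(357,224.25),("e",1)),(W1,(199.3,210.3),("e",1)),
(T,(291,121),("e",-1)),(S,(280,266.5),("e",-1)),(W1,(301.3,336.7),("e",-1)),
]
WR=[id(W1),id(W2)]
def extra(): pass
def adj(p,b):
    q=dict(p);m=R.from_quat(p["attitude"]); q["xyz"]=p["xyz"]+m.apply(b[:3]); q["attitude"]=(m*R.from_rotvec(b[3:])).as_quat(); return q
# v: x,y,yaw, cx,cy,cz(nose top), wire yaw, biases T,S,W (6 each)
def f(v,full=False):
    bT,bS,bW=v[7:13],v[13:19],v[19:25]
    c,s=np.cos(v[2]),np.sin(v[2]);o=[]
    for p,u,l in pts:
        if l[0]=="st": X=np.array([v[0]+c*l[1][0]-s*l[1][1],v[1]+s*l[1][0]+c*l[1][1],l[1][2]])
        elif l[0]=="c": X=v[3:6]
        else: X=np.array([v[0]+l[1]*95*np.cos(v[6]),v[1]+l[1]*95*np.sin(v[6]),190])
        if p is T: o.append(proj(adj(p,bT),X)[0]-u)
        elif p is S: o.append(proj(adj(p,bS),X)[0]-u)
        else: o.append(fproj(adj(p,bW),X)[0]-u)
    o=np.ravel(o)
    if full: return o.reshape(-1,2)
    return np.r_[o/.6, v[7:25]/np.tile([2,2,2,.004,.004,.004],3), (v[5]-105)/1.5]
def solve():
    return least_squares(f,np.r_[577,33,.71,502,-228,104,2.26,np.zeros(18)],loss="soft_l1")
if __name__=="__main__":
    r=solve(); v=r.x; cov=np.linalg.inv(r.jac.T@r.jac); print(v[:7].round(3)); print("sd",np.sqrt(np.diag(cov))[:7].round(3))
    print(v[7:].reshape(3,6).round(4)); print(f(v,True).round(1).tolist())
    print("pad",v[0]+95*np.cos(v[2]),v[1]+95*np.sin(v[2]),"yaw",np.degrees(v[2]),"wire",np.degrees(v[6]))
E
python3 fit.py
```

```text
[ 577.468   32.046    0.71   503.509 -229.714  105.073    2.264]
sd [0.966 1.159 0.004 1.253 1.371 1.344 0.006]
[[ 2.2150e-01  3.9870e-01 -5.0698e+00  1.8000e-03 -1.1000e-03 -1.0000e-03]
 [-6.1890e-01 -2.5410e-01 -1.0870e+00  1.8000e-03 -3.1000e-03 -6.0000e-04]
 [ 1.2807e+00  3.9860e-01 -2.7340e+00 -2.7000e-03 -3.0000e-04  3.0000e-04]]
[[-0.9, -1.8], [0.7, -0.0], [0.1, -0.2], [0.1, 0.1], [-0.1, -1.0], [-0.7, -0.2], [-0.3, 1.3], [0.7, 0.2], [-0.8, -0.4], [1.4, -0.7], [-0.6, 0.7], [0.7, -0.7], [1.1, -0.4], [-2.0, 1.3], [-0.2, 0.2], [0.4, 3.3], [0.0, -0.2], [0.4, -0.6], [-1.0, 0.5], [0.1, 1.0], [0.7, -0.1], [0.0, -0.0], [-0.2, -0.1], [0.4, 0.6], [0.1, -0.0], [-0.0, 0.0], [-0.1, 0.8], [-0.6, 0.2], [-0.5, -1.4]]
pad 649.5076826676781 93.97504630553621 yaw 40.68423495960867 wire 129.7343094217925
```

```bash
python3 plan.py 503.5 -229.7 230 -49.3 5
```

```text
Traceback (most recent call last):
  File "plan.py", line 22, in <module>
    o=env.get_obs(); m=R.from_quat(o["tcp_rot"]).as_matrix(); print(o["t"],o["ee_pos"].round(1),"yaw",np.degrees(np.arctan2(m[1,0],m[0,0])).round(2),"tz",m[:,2].round(4),o["wrist_force"].round(1),o["width"].round(1),o["qpos"].round(2))
                                                                                                                                                                                                    ^^^^^^^^^^^^^^^^
AttributeError: 'float' object has no attribute 'round'
```

```bash
sed -i 's/o\["width"\].round(1)/round(o["width"],1)/' plan.py; python3 plan.py 503.5 -229.7 230 -49.3 5
```

```text
3.5 [ 512.9 -172.4  339.3] yaw -40.84 tz [ 0.01    0.0026 -0.9999] [-0.2  0.5 -0.4] 84.6 [-0.41  0.26  0.75  1.88 -0.21  1.07 -0.29]
[6.0, 10.0, 22.0] [-0.002, -0.001, 0.03]
[6.0, 10.0, 22.0] [-0.002, -0.001, 0.029]
[7.0, 10.0, 22.0] [-0.002, -0.001, 0.03]
[7.0, 9.0, 22.0] [-0.001, -0.001, 0.029]
[7.0, 9.0, 21.0] [-0.002, -0.001, 0.03]
end [ 503.7 -229.8  230.2] left [-0.2  0.1 -0.2]
```

>>> drive_tool(commands=[{"xyz":[6,10,22],"delta_rot":[-0.002,-0.001,0.03],"gripper":85},{"xyz":[6,10,22],"delta_rot":[-0.002,-0.001,0.03],"gripper":85},{"xyz":[7,10,22],"delta_rot":[-0.002,-0.001,0.03],"gripper":85},{"xyz":[7,9,22],"delta_rot":[-0.002,-0.001,0.03],"gripper":85},{"xyz":[7,9,21],"delta_rot":[-0.002,-0.001,0.03],"gripper":85}])

```text
t: 4.0
ee_pos: [511.4, -223.3, 230.6]
tcp_rot: [0.911, -0.411, 0.004, -0.003]
wrist_force: [0.4, 0.6, -0.6]
width: 84.9
```

```bash
python3 plan.py 503.5 -229.7 180 -49.3 3; python3 - <<'E'
from station import optics,env
import cv2
print(optics.camera_params("wrist"), env.get_obs()["ee_pos"])
cv2.imwrite("pics/w3.png",optics.camera("wrist"))
E
```

```text
4.0 [ 511.4 -223.3  230.6] yaw -48.6 tz [ 0.0103  0.0027 -0.9999] [ 0.4  0.6 -0.6] 84.9 [-0.24  0.44  0.71  1.95 -0.38  0.88 -0.18]
[-0.0, 4.0, 17.0] [-0.003, -0.002, 0.004]
[-0.0, 3.0, 17.0] [-0.003, -0.001, 0.004]
[-1.0, 4.0, 17.0] [-0.004, -0.002, 0.004]
end [ 502.9 -229.7  179.6] left [0.6 0.  0.4]
{'fx': 325.19226210127806, 'fy': 325.19226210127806, 'cx': 277.32929242053257, 'cy': 209.6747306183077, 'xyz': array([ 570.59322382, -171.40168422,  301.51390974]), 'attitude': array([ 0.90048456, -0.40666323, -0.06147639,  0.14132663])} [ 511.44720629 -223.34219982  230.62415013]
```

View pics/w3.png

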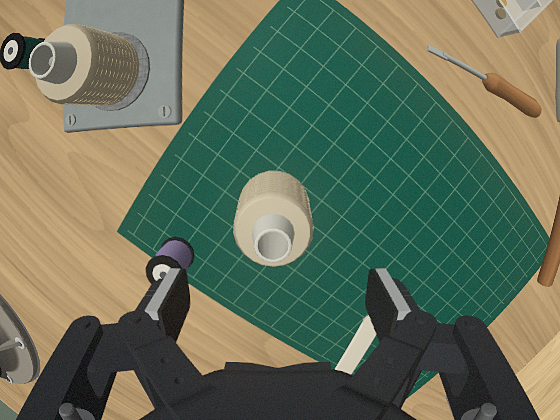

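```bash
python3 - <<'E'
from h import *
crop("pics/w3.png","pics/w3c.png",220,160,110,120,5)
E
```

```text
(no output)
```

View pics/w3c.png

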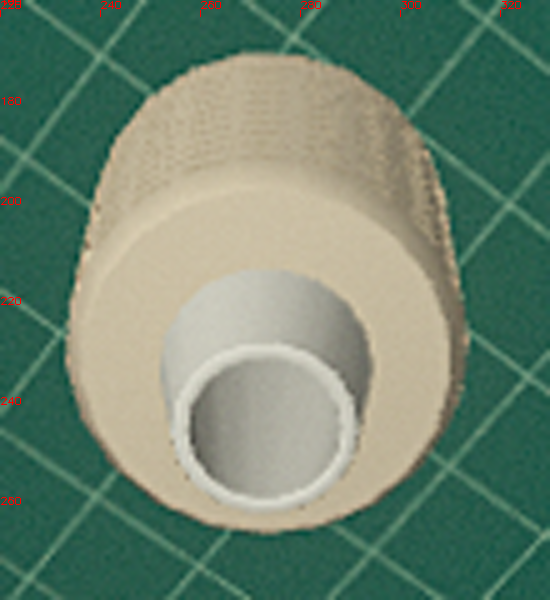

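```bash
cat >> fit.py <<'E'
E
python3 - <<'E'
s=open('fit.py').read()
s=s.replace('WR=[','W3=dict(base,xyz=np.array([570.59322382,-171.40168422,301.51390974]),attitude=np.array([0.90048456,-0.40666323,-0.06147639,0.14132663]))\npts.append((W3,(272.8,245.2),("c",)))\nWR=[')
open('fit.py','w').write(s)
E
python3 fit.py; python3 - <<'E'
import sys; sys.path.insert(0,'.')
from h import *
import fit
for z in(103,105): print(onz(fit.W3,(272.8,245.2),z,True))
E
```

```text
[ 577.494   32.146    0.71   503.537 -229.469  105.184    2.264]
sd [0.945 1.119 0.003 1.131 1.228 1.317 0.006]
[[ 2.0610e-01  3.8970e-01 -4.9511e+00  1.8000e-03 -1.2000e-03 -1.1000e-03]
 [-6.1470e-01 -2.4750e-01 -1.0494e+00  1.8000e-03 -3.0000e-03 -6.0000e-04]
 [ 1.4619e+00  3.6110e-01 -2.7515e+00 -2.5000e-03 -7.0000e-04  1.0000e-04]]
[[-0.9, -1.8], [0.7, -0.0], [0.1, -0.2], [0.1, 0.2], [-0.1, -1.0], [-0.7, -0.2], [-0.3, 1.3], [0.7, 0.2], [-0.8, -0.4], [1.4, -0.7], [-0.6, 0.7], [0.7, -0.7], [1.1, -0.4], [-2.0, 1.3], [-0.2, 0.2], [0.4, 3.3], [0.1, -0.2], [0.4, -0.6], [-1.0, 0.5], [0.1, 1.0], [0.6, -0.1], [0.1, -0.0], [-0.3, -0.2], [0.4, 0.6], [0.1, -0.0], [-0.0, 0.0], [-0.1, 0.8], [-0.6, 0.2], [-0.5, -1.3], [0.1, 0.0]]
pad 649.5178190917479 94.09471312623856 yaw 40.6994203426683 wire 129.73696155945134
[ 502.91885031 -228.21746672  103.        ]
[ 503.6006602  -227.64505562  105.        ]
```

>>> drive_tool(commands=[{"xyz":[0,5,17],"delta_rot":[-0.01,-0.005,0.012],"gripper":85},{"xyz":[0,4,17],"delta_rot":[-0.003,-0.002,0],"gripper":85},{"xyz":[0,3,12],"delta_rot":[-0.003,-0.002,0],"gripper":85},{"xyz":[0,1,0],"delta_rot":[0,0,0],"gripper":85}])

```text
t: 4.45
ee_pos: [502.8, -228.2, 180.9]
tcp_rot: [0.911, -0.413, -0.006, 0.002]
wrist_force: [-0.2, 0.7, 0.9]
width: 85.1
```

```bash
python3 plan.py 503.6 -229.2 114 -49.3 6 1
```

```text
4.45 [ 502.8 -228.2  180.9] yaw -48.81 tz [-0.0122  0.001  -0.9999] [-0.2  0.7  0.9] 85.1 [-0.19  0.51  0.66  1.99 -0.43  0.8  -0.13]
[0.3, -0.1, 11.1] [0.001, 0.001, 0.001]
[0.3, -0.1, 11.1] [0.002, 0.002, 0.002]
[0.3, -0.0, 11.2] [0.001, 0.001, 0.001]
[0.3, -0.0, 11.1] [0.002, 0.002, 0.002]
[0.2, -0.0, 11.2] [0.001, 0.001, 0.001]
[0.2, -0.0, 11.1] [0.002, 0.002, 0.002]
end [ 503.5 -229.2  114. ] left [ 0.1 -0.  -0. ]
```

>>> drive_tool(commands=[{"xyz":[0.3,0,14],"delta_rot":[0.004,0.004,0.004],"gripper":85},{"xyz":[0.3,0,14],"delta_rot":[0.002,0.002,0.002],"gripper":85},{"xyz":[0.3,0,14],"delta_rot":[0.001,0.001,0.001],"gripper":85},{"xyz":[0.3,0,12],"delta_rot":[0,0,0],"gripper":85},{"xyz":[0.2,0,9],"delta_rot":[0,0,0],"gripper":85}])

```text
t: 4.95
ee_pos: [507.7, -227.6, 118.3]
tcp_rot: [0.91, -0.414, 0.002, -0.001]
wrist_force: [-0.3, 0.0, -1.0]
width: 84.9
```

```bash
python3 plan.py 503.6 -229.2 114 -49.3 1 1;python3 - <<'E'
from station import optics,env
import cv2
cv2.imwrite("pics/w4.png",optics.camera("wrist"))
E
```

```text
4.95 [ 507.7 -227.6  118.3] yaw -48.9 tz [ 5.5e-03  5.0e-04 -1.0e+00] [-0.3  0.  -1. ] 84.9 [-0.13  0.6   0.58  2.01 -0.53  0.67 -0.06]
[-1.5, 4.2, 4.2] [-0.004, -0.003, 0.007]
end [ 503.6 -229.2  114. ] left [ 0.  0. -0.]
```

View pics/w4.png

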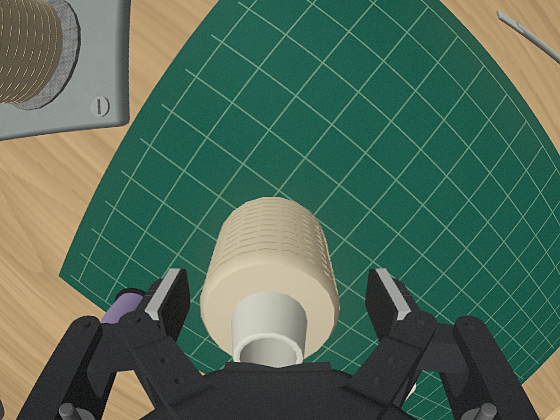

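>>> drive_tool(commands=[{"xyz":[-1.5,3.5,3],"delta_rot":[-0.003,-0.002,0.006],"gripper":85},{"xyz":[0,1,1.5],"delta_rot":[0,0,0],"gripper":85},{"xyz":[0,0,0],"delta_rot":[0,0,0],"gripper":85}])

```text
t: 5.3
ee_pos: [502.2, -229.6, 111.9]
tcp_rot: [0.909, -0.417, -0.001, 0.0]
wrist_force: [-0.1, -0.6, 0.1]
width: 84.9
```

```bash
python3 plan.py 503.6 -229.2 113 -49.3 1 1
```

```text
5.3 [ 502.2 -229.6  111.9] yaw -49.3 tz [-1.e-03  3.e-04 -1.e+00] [-0.1 -0.6  0.1] 84.9 [-0.12  0.61  0.57  2.02 -0.53  0.66 -0.06]
[0.6, -1.3, -1.1] [0.001, 0.001, 0.0]
end [ 503.6 -229.3  113. ] left [ 0.   0.1 -0. ]
```

>>> drive_tool(commands=[{"xyz":[0.6,-1,-0.5],"delta_rot":[0,0,0],"gripper":50},{"xyz":[0,0,0],"delta_rot":[0,0,0],"gripper":50},{"xyz":[0,0,0],"delta_rot":[0,0,0],"gripper":50},{"xyz":[0,0,0],"delta_rot":[0,0,0],"gripper":50},{"xyz":[0,0,0],"delta_rot":[0,0,0],"gripper":50}])

```text
t: 5.8
ee_pos: [504.2, -230.0, 113.8]
tcp_rot: [0.909, -0.417, 0.001, -0.0]
wrist_force: [0.3, -0.2, -1.4]
width: 64.3
```

```bash
python3 plan.py 503.6 -229.2 113 -49.3 1 1;python3 - <<'E'
from station import optics,env
import cv2
cv2.imwrite("pics/w5.png",optics.camera("wrist"))
E
```

```text
5.8 [ 504.2 -230.   113.8] yaw -49.31 tz [ 1.6e-03 -6.0e-04 -1.0e+00] [ 0.3 -0.2 -1.4] 64.3 [-0.12  0.61  0.57  2.02 -0.53  0.66 -0.06]
[-1.0, -0.0, 0.8] [-0.001, -0.002, -0.0]
end [ 503.6 -229.2  113. ] left [ 0.  0. -0.]
```

View pics/w5.png

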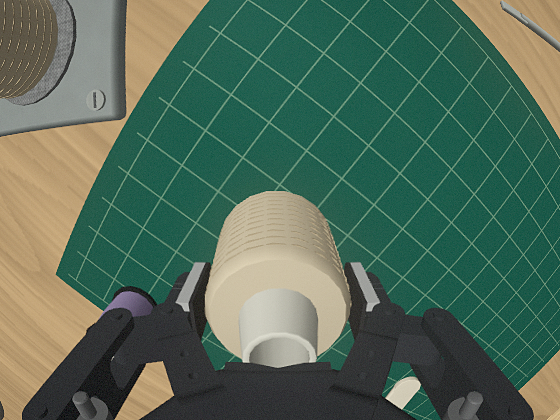

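>>> drive_tool(commands=[{"xyz":[0,0,0],"delta_rot":[0,0,0],"gripper":50},{"xyz":[0,0,0],"delta_rot":[0,0,0],"gripper":50},{"xyz":[0,0,0],"delta_rot":[0,0,0],"gripper":50},{"xyz":[0,0,-8],"delta_rot":[0,0,0],"gripper":50},{"xyz":[0,0,-12],"delta_rot":[0,0,0],"gripper":50},{"xyz":[0,0,0],"delta_rot":[0,0,0],"gripper":50}])

```text
t: 6.45
ee_pos: [503.9, -229.9, 135.1]
tcp_rot: [0.909, -0.417, 0.0, 0.0]
wrist_force: [-0.1, 0.3, -1.2]
width: 64.4
```

```bash
python3 plan.py 503.6 -229.2 113 -49.3 1 1;python3 - <<'E'
from station import optics,env
import cv2
cv2.imwrite("pics/w6.png",optics.camera("wrist"))
E
```

```text
6.45 [ 503.9 -229.9  135.1] yaw -49.32 tz [ 4.e-04 -3.e-04 -1.e+00] [-0.1  0.3 -1.2] 64.4 [-0.14  0.58  0.6   2.01 -0.5   0.7  -0.08]
[-0.7, -0.2, 22.1] [-0.0, -0.0, -0.0]
end [ 503.6 -229.2  113. ] left [ 0.  0. -0.]
```

View pics/w6.png

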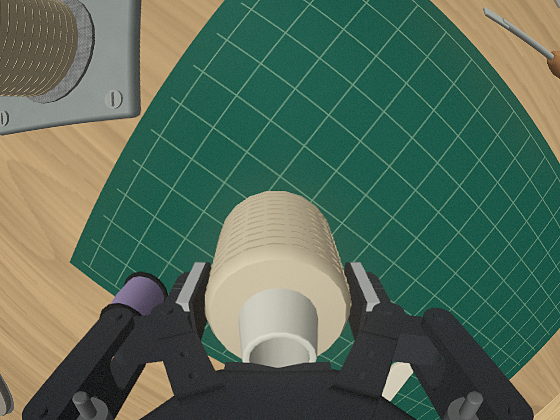

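```bash
python3 - <<'E'
from plan import *
s=plan([503.9,-229.9,330],-49.3,5)
s=plan([530,-171,372],-49.3,3,0,s)
s=plan([650,93.7,372],-49.3,8,0,s)
E
```

```text
[0.0, 0.0, -39.0] [0.0, 0.0, -0.0]
[0.0, 0.0, -39.0] [0.0, 0.0, -0.0]
[0.0, 0.0, -39.0] [0.0, 0.0, -0.0]
[0.0, 0.0, -39.0] [0.0, 0.0, -0.0]
[0.0, 0.0, -39.0] [0.0, 0.0, -0.0]
end [ 503.7 -229.6  329.5] left [ 0.2 -0.3  0.5]
[-9.0, -19.0, -14.0] [0.0, 0.0, -0.0]
[-9.0, -20.0, -14.0] [0.0, 0.0, -0.0]
[-9.0, -19.0, -14.0] [0.0, 0.0, -0.0]
end [ 530.  -171.3  371.5] left [-0.   0.3  0.5]
[-15.0, -33.0, -0.0] [0.0, 0.0, -0.0]
[-15.0, -33.0, -0.0] [0.0, 0.0, -0.0]
[-15.0, -33.0, -0.0] [0.0, 0.0, -0.0]
[-16.0, -33.0, -0.0] [0.0, 0.0, -0.0]
[-15.0, -33.0, -0.0] [0.0, 0.0, -0.0]
[-16.0, -33.0, -0.0] [0.0, 0.0, -0.0]
[-15.0, -33.0, -0.0] [0.0, 0.0, -0.0]
[-16.0, -33.0, -0.0] [0.0, 0.0, -0.0]
end [650.   94.1 371.5] left [-0.  -0.4  0.5]
```

>>> drive_tool(commands=[{"xyz":[0,0,-30],"delta_rot":[0,0,0],"gripper":50},{"xyz":[0,0,-39],"delta_rot":[0,0,0],"gripper":50},{"xyz":[0,0,-39],"delta_rot":[0,0,0],"gripper":50},{"xyz":[0,0,-39],"delta_rot":[0,0,0],"gripper":50},{"xyz":[0,0,-39],"delta_rot":[0,0,0],"gripper":50},{"xyz":[-9,-19,-20],"delta_rot":[0,0,0],"gripper":50},{"xyz":[-9,-20,-20],"delta_rot":[0,0,0],"gripper":50},{"xyz":[-9,-20,-8],"delta_rot":[0,0,0],"gripper":50}])

```text
t: 7.3
ee_pos: [527.8, -172.0, 376.4]
tcp_rot: [0.907, -0.421, -0.003, -0.0]
wrist_force: [1.0, 0.6, -2.4]
width: 64.1
```

```bash
python3 plan.py 650 93.7 372 -49.3 8 0
```

```text
7.3 [ 527.8 -172.   376.4] yaw -49.78 tz [-0.0049  0.0025 -1.    ] [ 1.   0.6 -2.4] 64.1 [-0.45  0.27  0.81  1.79 -0.21  1.17 -0.45]
[-15.0, -33.0, 1.0] [0.0, 0.001, -0.001]
[-16.0, -33.0, 0.0] [0.0, 0.001, -0.001]
[-15.0, -33.0, 1.0] [0.0, 0.001, -0.001]
[-15.0, -33.0, 0.0] [0.0, 0.0, -0.001]
[-16.0, -33.0, 1.0] [0.001, 0.001, -0.001]
[-15.0, -33.0, 0.0] [0.0, 0.0, -0.001]
[-16.0, -34.0, 1.0] [0.001, 0.001, -0.001]
[-15.0, -33.0, 0.0] [0.0, 0.0, -0.001]
end [649.8  93.4 372.2] left [ 0.2  0.3 -0.2]
```

>>> drive_tool(commands=[{"xyz":[-15,-33,0],"delta_rot":[0,0.001,-0.001],"gripper":50},{"xyz":[-16,-33,0],"delta_rot":[0,0.001,-0.001],"gripper":50},{"xyz":[-15,-33,0],"delta_rot":[0,0.001,-0.001],"gripper":50},{"xyz":[-15,-33,0],"delta_rot":[0,0,-0.001],"gripper":50},{"xyz":[-16,-33,0],"delta_rot":[0,0.001,-0.001],"gripper":50},{"xyz":[-15,-33,0],"delta_rot":[0,0,-0.001],"gripper":50},{"xyz":[-16,-34,0],"delta_rot":[0,0.001,-0.001],"gripper":50},{"xyz":[-15,-30,0],"delta_rot":[0,0,-0.001],"gripper":50}])

```text
t: 8.1
ee_pos: [649.4, 98.9, 378.8]
tcp_rot: [0.908, -0.42, 0.0, -0.001]
wrist_force: [1.1, -0.0, 0.2]
width: 64.0
```

```bash
python3 plan.py 650 93.7 320 -49.3 3 1;python3 - <<'E'
from station import optics,env
import cv2
print(optics.camera_params("wrist"))
cv2.imwrite("pics/w7.png",optics.camera("wrist"))
E
```

```text
8.1 [649.4  98.9 378.8] yaw -49.64 tz [ 0.0011  0.0015 -1.    ] [ 1.1 -0.   0.2] 64.0 [-0.73  0.46  0.7   1.55 -0.31  1.25 -0.85]
[1.4, 1.0, 19.6] [-0.001, 0.0, -0.002]
[1.5, 1.0, 19.6] [-0.0, 0.0, -0.002]
[1.4, 1.0, 19.6] [-0.001, 0.0, -0.002]
end [650.   93.7 320. ] left [0. 0. 0.]
{'fx': 325.19226210127806, 'fy': 325.19226210127806, 'cx': 277.32929242053257, 'cy': 209.6747306183077, 'xyz': array([710.23336155, 149.77346174, 449.03988289]), 'attitude': array([ 0.89636695, -0.41421354, -0.06670307,  0.14319265])}
```

View pics/w7.png

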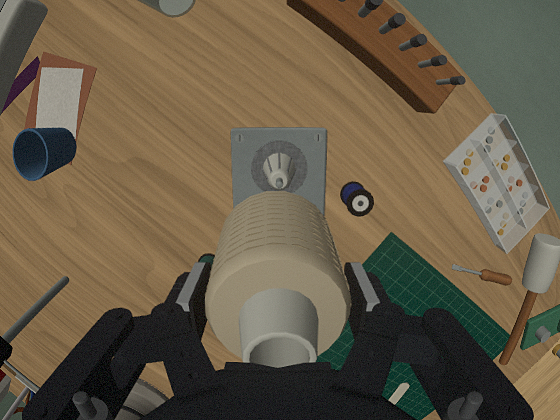

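```bash
python3 - <<'E'
from h import *
crop("pics/w7.png","pics/w7c.png",220,115,120,90,6)
E
```

```text
(no output)
```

View pics/w7c.png

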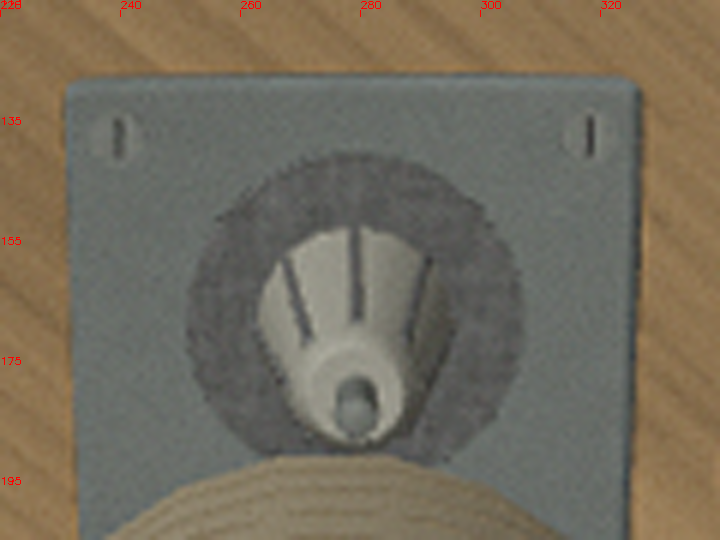

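```bash
python3 - <<'E'
s=open('fit.py').read()
s=s.replace('WR=[','''W7=dict(base,xyz=np.array([710.23336155,149.77346174,449.03988289]),attitude=np.array([0.89636695,-0.41421354,-0.06670307,0.14319265]))
pts+=[(W7,(279.5,184.2),B(95,0,112)),(W7,(279.25,168),B(95,0,20)),(W7,(278.8,180.5),B(95,0,88)),(W7,(231.3,128.3),B(150,65,16)),(W7,(326.7,128.3),B(150,-65,16))]
pts=[q for q in pts if not(q[2]==("st",(95,0,112)) and q[0] is not W7)]
WR=[''')
open('fit.py','w').write(s)
E
python3 fit.py
```

```text
[ 576.742   32.885    0.71   503.363 -228.401  105.038    2.266]
sd [0.602 0.653 0.002 0.853 0.937 1.321 0.005]
[[ 2.8100e-02  4.7250e-01 -2.4864e+00  1.2000e-03 -1.5000e-03 -1.8000e-03]
 [-6.6370e-01 -3.1700e-01 -5.9820e-01  2.1000e-03 -2.4000e-03 -7.0000e-04]
 [ 4.9960e-01  1.3580e-01 -2.9459e+00 -7.0000e-04 -6.0000e-04 -1.9000e-03]]
[[0.0, -0.3], [0.2, 0.1], [-0.2, -1.3], [-0.9, -0.5], [-0.4, 1.3], [0.8, 0.1], [-0.7, -0.4], [1.5, -0.7], [-0.5, 0.7], [1.0, -0.4], [1.2, -0.0], [-2.0, 1.4], [0.0, 0.5], [0.0, -0.1], [0.6, -0.0], [-0.9, 0.9], [0.2, 1.7], [0.6, -0.3], [0.2, 0.2], [-0.3, -0.0], [0.2, 0.5], [0.1, -0.2], [0.0, -0.0], [-0.1, 0.5], [-0.4, 0.2], [-0.4, -1.2], [0.1, 0.0], [-0.2, 0.1], [-0.2, 0.2], [0.4, -1.1], [-1.0, -0.3], [0.7, -0.5]]
pad 648.7660592975797 94.83336125767013 yaw 40.69923310123861 wire 129.8488997587942
```

```bash
python3 plan.py 648.5 94.5 255 -49.3 5 1
```

```text
8.15 [650.9 106.6 377.9] yaw -49.16 tz [ 0.0015  0.0045 -1.    ] [ 1.2  6.8 -1.6] 64.1 [-0.73  0.46  0.69  1.54 -0.31  1.25 -0.85]
[1.6, 2.0, 24.6] [-0.001, 0.0, 0.0]
[1.6, 2.0, 24.6] [-0.001, 0.001, 0.001]
[1.5, 2.0, 24.5] [-0.001, 0.0, 0.0]
[1.6, 2.0, 24.6] [-0.001, 0.001, 0.001]
[1.5, 1.9, 24.5] [-0.0, 0.0, 0.0]
end [648.5  94.5 255. ] left [-0. -0. -0.]
```

>>> drive_tool(commands=[{"xyz":[4,6,22],"delta_rot":[-0.001,0,0],"gripper":50},{"xyz":[2,3,25],"delta_rot":[-0.001,0.001,0],"gripper":50},{"xyz":[1,1,25],"delta_rot":[-0.001,0,0],"gripper":50},{"xyz":[0.5,0.5,25],"delta_rot":[-0.001,0.001,0],"gripper":50},{"xyz":[0,0,15],"delta_rot":[0,0,0],"gripper":50},{"xyz":[0,0,0],"delta_rot":[0,0,0],"gripper":50}])

```text
t: 8.75
ee_pos: [647.2, 98.7, 260.6]
tcp_rot: [0.911, -0.412, -0.001, 0.0]
wrist_force: [-0.3, 0.5, -2.4]
width: 64.6
```

```bash
python3 plan.py 648.5 94.5 245 -49.3 2 1; python3 - <<'E'
from station import optics,env
import cv2
print(optics.camera_params("wrist"))
cv2.imwrite("pics/w8.png",optics.camera("wrist"))
cv2.imwrite("pics/s8.png",optics.camera("scene"))
from h import *
crop("pics/s8.png","pics/s8c.png",250,130,180,230,3)
crop("pics/w8.png","pics/w8c.png",180,80,200,150,4)
E
```

```text
8.75 [647.2  98.7 260.6] yaw -48.71 tz [-1.9e-03  6.0e-04 -1.0e+00] [-0.3  0.5 -2.4] 64.6 [-0.69  0.56  0.64  1.68 -0.38  1.03 -0.78]
[2.0, 0.9, 7.8] [0.001, 0.001, 0.005]
[2.0, 0.9, 7.8] [0.0, 0.001, 0.005]
end [648.4  94.5 245. ] left [ 0.1 -0.   0. ]
{'fx': 325.19226210127806, 'fy': 325.19226210127806, 'cx': 277.32929242053257, 'cy': 209.6747306183077, 'xyz': array([707.31700849, 150.63568194, 330.63665106]), 'attitude': array([ 0.89953572, -0.40676722, -0.06669497,  0.14466408])}
```

View pics/s8c.png

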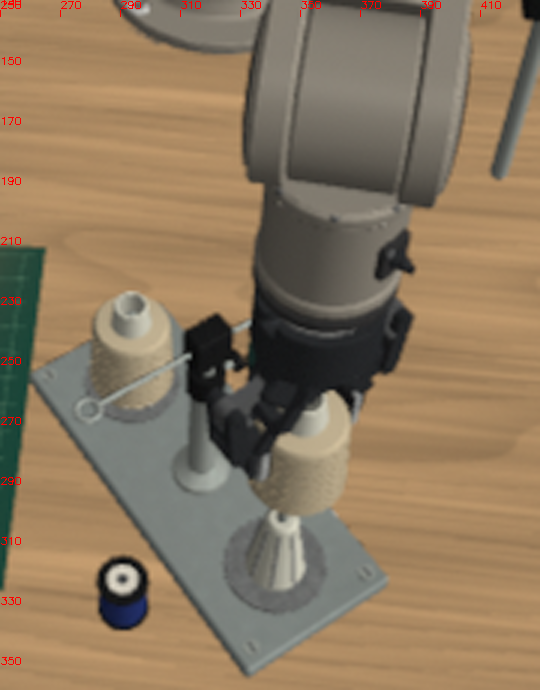

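View pics/w8c.png

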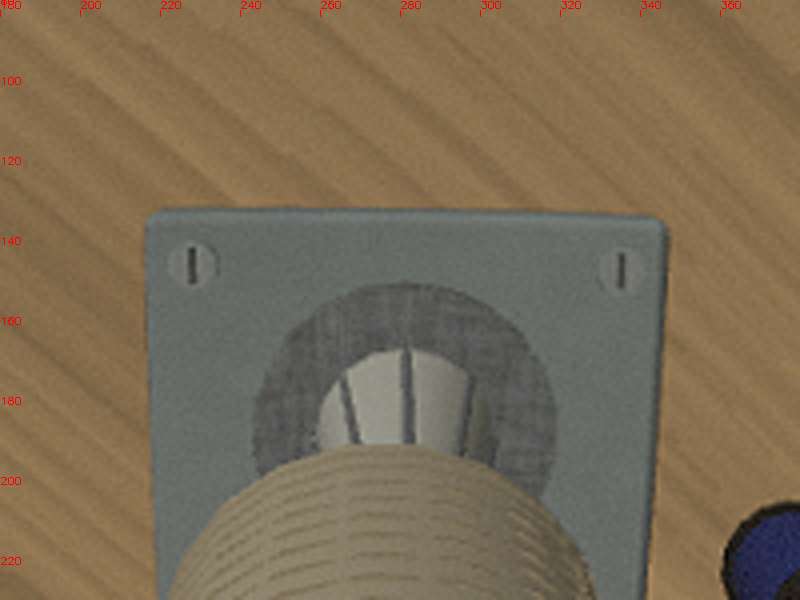

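>>> drive_tool(commands=[{"xyz":[2.5,1,4],"delta_rot":[0,0.001,0.005],"gripper":50},{"xyz":[1.5,1,4],"delta_rot":[0,0.001,0.005],"gripper":50},{"xyz":[0.5,0,4],"delta_rot":[0,0,0],"gripper":50},{"xyz":[0,0,0],"delta_rot":[0,0,0],"gripper":50}])

```text
t: 9.25
ee_pos: [652.1, 93.2, 254.3]
tcp_rot: [0.909, -0.418, 0.004, -0.003]
wrist_force: [-0.3, 0.3, -1.8]
width: 64.0
```

```bash
python3 plan.py 648.5 94.5 160 -49.3 7 1; python3 - <<'E'
from station import optics,env
import cv2
print(optics.camera_params("wrist"))
cv2.imwrite("pics/w9.png",optics.camera("wrist"))
from h import *
crop("pics/w9.png","pics/w9c.png",180,110,200,150,4)
E
```

```text
9.25 [652.1  93.2 254.3] yaw -49.36 tz [ 0.01    0.0015 -0.9999] [-0.3  0.3 -1.8] 64.0 [-0.68  0.56  0.64  1.68 -0.39  1.01 -0.77]
[-0.6, 0.4, 13.5] [-0.001, -0.001, -0.0]
[-0.5, 0.4, 13.5] [-0.001, -0.001, -0.0]
[-0.5, 0.4, 13.5] [-0.001, -0.001, -0.0]
[-0.5, 0.3, 13.4] [-0.001, -0.001, -0.0]
[-0.5, 0.3, 13.5] [-0.002, -0.0, -0.0]
[-0.5, 0.3, 13.4] [-0.001, -0.001, -0.001]
[-0.5, 0.3, 13.5] [-0.002, -0.0, -0.0]
end [648.5  94.5 160. ] left [-0. -0.  0.]
{'fx': 325.19226210127806, 'fy': 325.19226210127806, 'cx': 277.32929242053257, 'cy': 209.6747306183077, 'xyz': array([712.04526815, 144.44880934, 325.14521777]), 'attitude': array([ 0.89766872, -0.41266029, -0.06234943,  0.14147404])}
```

View pics/w9c.png

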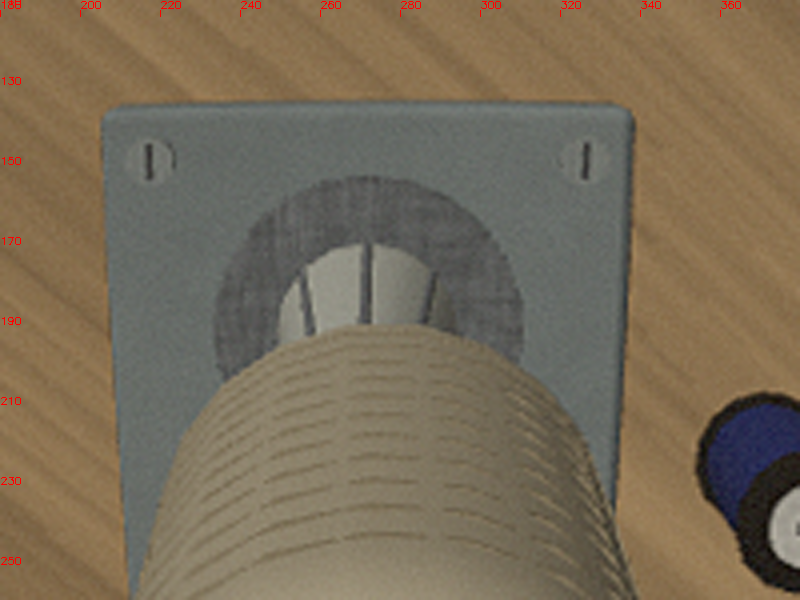

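>>> drive_tool(commands=[{"xyz":[-1.2,0.8,6],"delta_rot":[-0.003,-0.003,0],"gripper":50},{"xyz":[-1,0.5,6],"delta_rot":[-0.002,-0.001,0],"gripper":50},{"xyz":[-0.3,0.2,4],"delta_rot":[0,0,0],"gripper":50},{"xyz":[0,0,0],"delta_rot":[0,0,0],"gripper":50}])

```text
t: 9.7
ee_pos: [649.4, 94.5, 237.3]
tcp_rot: [0.909, -0.417, 0.001, -0.001]
wrist_force: [-0.7, 0.6, -1.9]
width: 63.9
```

```bash
python3 plan.py 648.5 94.5 160 -49.3 7 1
```

```text
9.7 [649.4  94.5 237.3] yaw -49.34 tz [ 0.0035  0.0016 -1.    ] [-0.7  0.6 -1.9] 63.9 [-0.68  0.58  0.63  1.7  -0.4   0.99 -0.76]
[-0.1, 0.1, 11.0] [-0.001, -0.0, -0.0]
[-0.1, 0.1, 11.1] [-0.0, -0.0, -0.0]
[-0.1, 0.1, 11.0] [-0.001, -0.0, -0.0]
[-0.1, 0.1, 11.1] [-0.0, -0.0, -0.0]
[-0.1, 0.2, 11.0] [-0.001, -0.0, -0.0]
[-0.1, 0.1, 11.1] [-0.0, -0.001, -0.0]
[-0.0, 0.1, 11.0] [-0.001, -0.0, -0.001]
end [648.5  94.5 160. ] left [-0.  0. -0.]
```

>>> drive_tool(commands=[{"xyz":[-0.1,0.1,10],"delta_rot":[-0.001,0,0],"gripper":50},{"xyz":[-0.1,0.1,11],"delta_rot":[0,0,0],"gripper":50},{"xyz":[-0.1,0.1,11],"delta_rot":[0,0,0],"gripper":50},{"xyz":[-0.1,0.1,11],"delta_rot":[0,0,0],"gripper":50},{"xyz":[0,0.1,11],"delta_rot":[0,0,0],"gripper":50},{"xyz":[0,0,5],"delta_rot":[0,0,0],"gripper":50},{"xyz":[0,0,0],"delta_rot":[0,0,0],"gripper":50}])

```text
t: 10.4
ee_pos: [648.2, 94.7, 171.5]
tcp_rot: [0.909, -0.417, 0.0, -0.0]
wrist_force: [1.0, 0.2, -2.3]
width: 64.1
```

```bash
python3 plan.py 648.5 94.5 136 -49.3 4 1; python3 - <<'E'
from station import optics,env
import cv2
cv2.imwrite("pics/w10.png",optics.camera("wrist"))
E
```

```text
10.4 [648.2  94.7 171.5] yaw -49.32 tz [ 4.e-04  2.e-04 -1.e+00] [ 1.   0.2 -2.3] 64.1 [-0.64  0.66  0.58  1.74 -0.45  0.88 -0.72]
[0.1, -0.0, 8.9] [-0.0, -0.0, -0.0]
[0.1, -0.0, 8.9] [-0.0, -0.0, -0.0]
[0.1, -0.1, 8.9] [-0.0, -0.0, -0.0]
[0.0, -0.0, 8.8] [-0.0, -0.0, -0.0]
end [648.4  94.5 136. ] left [ 0.1 -0.  -0. ]
```

View pics/w10.png

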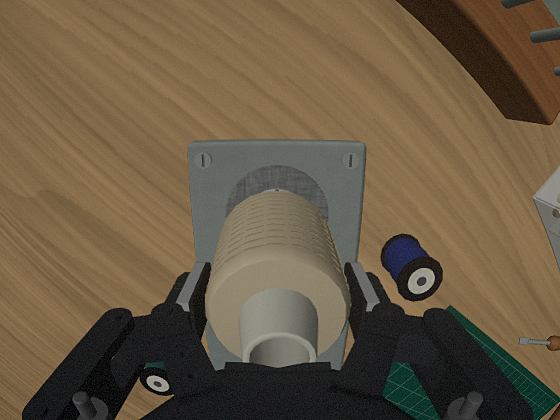

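>>> drive_tool(commands=[{"xyz":[0,0,8],"delta_rot":[0,0,0],"gripper":50},{"xyz":[0,0,8],"delta_rot":[0,0,0],"gripper":50},{"xyz":[0,0,6],"delta_rot":[0,0,0],"gripper":50},{"xyz":[0,0,4],"delta_rot":[0,0,0],"gripper":50},{"xyz":[0,0,2],"delta_rot":[0,0,0],"gripper":50}])

```text
t: 10.95
ee_pos: [649.3, 94.7, 142.9]
tcp_rot: [0.909, -0.417, 0.001, -0.001]
wrist_force: [0.5, 0.9, -1.5]
width: 64.0
```

```bash
python3 plan.py 648.5 94.5 133 -49.3 3 1
```

```text
10.95 [649.3  94.7 142.9] yaw -49.32 tz [ 3.5e-03  9.0e-04 -1.0e+00] [ 0.5  0.9 -1.5] 64.0 [-0.63  0.69  0.56  1.75 -0.48  0.83 -0.7 ]
[-0.1, 0.3, 3.3] [-0.001, -0.001, -0.0]
[-0.1, 0.2, 3.3] [-0.001, -0.0, -0.0]
[-0.2, 0.3, 3.3] [-0.001, -0.001, -0.0]
end [648.5  94.5 133. ] left [ 0. -0. -0.]
```

>>> drive_tool(commands=[{"xyz":[-0.2,0.3,3],"delta_rot":[-0.001,-0.001,0],"gripper":50},{"xyz":[0,0.2,2.5],"delta_rot":[0,0,0],"gripper":50},{"xyz":[0,0,1.5],"delta_rot":[0,0,0],"gripper":50},{"xyz":[0,0,0],"delta_rot":[0,0,0],"gripper":50}])

```text
t: 11.35
ee_pos: [648.9, 94.6, 135.3]
tcp_rot: [0.909, -0.417, 0.001, -0.001]
wrist_force: [-0.4, 0.7, -1.8]
width: 63.9
```

```bash
python3 plan.py 648.5 94.5 133 -49.3 2 1
```

```text
11.35 [648.9  94.6 135.3] yaw -49.32 tz [ 0.002   0.0011 -1.    ] [-0.4  0.7 -1.8] 63.9 [-0.62  0.7   0.55  1.76 -0.48  0.82 -0.7 ]
[-0.1, 0.2, 1.1] [-0.001, -0.0, -0.0]
[-0.1, 0.2, 1.2] [-0.001, -0.001, -0.0]
end [648.5  94.5 133. ] left [0. 0. 0.]
```

>>> drive_tool(commands=[{"xyz":[0,0.2,1.2],"delta_rot":[-0.001,0,0],"gripper":50},{"xyz":[0,0,1],"delta_rot":[0,0,0],"gripper":50},{"xyz":[0,0,0.5],"delta_rot":[0,0,0],"gripper":50}])

```text
t: 11.65
ee_pos: [649.1, 94.5, 133.4]
tcp_rot: [0.909, -0.417, 0.001, -0.001]
wrist_force: [-2.0, 0.2, 4.9]
width: 64.2
```

```bash
python3 plan.py 648.5 94.5 133 -49.3 2 1
```

```text
11.65 [649.1  94.5 133.4] yaw -49.32 tz [ 2.1e-03  9.0e-04 -1.0e+00] [-2.   0.2  4.9] 64.2 [-0.62  0.7   0.55  1.76 -0.48  0.82 -0.7 ]
[-0.2, 0.2, 0.2] [-0.001, -0.0, -0.0]
[-0.2, 0.3, 0.2] [-0.001, -0.001, -0.0]
end [648.5  94.5 133. ] left [0. 0. 0.]
```

>>> drive_tool(commands=[{"xyz":[0,0,0.3],"delta_rot":[0,0,0],"gripper":70},{"xyz":[0,0,0],"delta_rot":[0,0,0],"gripper":80},{"xyz":[0,0,0],"delta_rot":[0,0,0],"gripper":85},{"xyz":[0,0,0],"delta_rot":[0,0,0],"gripper":85},{"xyz":[0,0,0],"delta_rot":[0,0,0],"gripper":85}])

```text
t: 12.15
ee_pos: [649.8, 94.5, 133.7]
tcp_rot: [0.909, -0.417, 0.002, -0.001]
wrist_force: [0.3, 0.2, -0.4]
width: 85.0
```

```bash
python3 plan.py 648.5 94.5 133 -49.3 2 1;  python3 - <<'E'
from station import optics,env
import cv2
cv2.imwrite("pics/w11.png",optics.camera("wrist"))
E
```

```text
12.15 [649.8  94.5 133.7] yaw -49.32 tz [ 0.0041  0.0011 -1.    ] [ 0.3  0.2 -0.4] 85.0 [-0.62  0.7   0.55  1.76 -0.48  0.81 -0.7 ]
[-0.5, 0.5, 0.3] [-0.002, -0.001, -0.0]
[-0.4, 0.5, 0.4] [-0.002, -0.001, -0.0]
end [648.5  94.5 133. ] left [-0.  0.  0.]
```

View pics/w11.png

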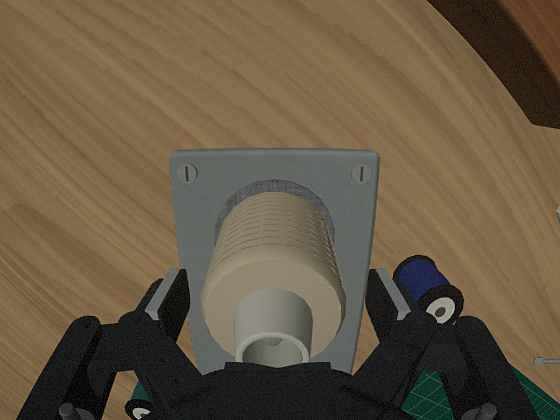

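>>> drive_tool(commands=[{"xyz":[-0.3,0,-8],"delta_rot":[-0.002,-0.001,0],"gripper":85},{"xyz":[0,0,-20],"delta_rot":[0,0,0],"gripper":85},{"xyz":[0,0,-40],"delta_rot":[0,0,0],"gripper":85},{"xyz":[0,0,-45],"delta_rot":[0,0,0],"gripper":85},{"xyz":[0,0,-45],"delta_rot":[0,0,0],"gripper":85},{"xyz":[0,0,-40],"delta_rot":[0,0,0],"gripper":85},{"xyz":[0,0,-15],"delta_rot":[0,0,0],"gripper":85},{"xyz":[0,0,0],"delta_rot":[0,0,0],"gripper":85}])

```text
t: 13.0
ee_pos: [648.7, 93.7, 358.0]
tcp_rot: [0.908, -0.418, 0.0, 0.0]
wrist_force: [0.7, -0.1, 0.1]
width: 85.0
```

```bash
python3 plan.py 577 33 350 40 10 1;  python3 - <<'E'
from station import optics,env
import cv2
print(optics.camera_params("wrist"))
cv2.imwrite("pics/w12.png",optics.camera("wrist"))
E
```

```text
13.0 [648.7  93.7 358. ] yaw -49.42 tz [ 5.e-04 -3.e-04 -1.e+00] [ 0.7 -0.1  0.1] 85.0 [-0.72  0.47  0.7   1.58 -0.32  1.21 -0.83]
[-0.1, 9.4, 0.8] [0.0, -0.0, -0.145]
[-1.4, 9.3, 0.8] [0.0, -0.0, -0.145]
[-2.7, 9.0, 0.8] [0.0, -0.0, -0.145]
[-4.0, 8.5, 0.8] [0.0, -0.0, -0.145]
[-5.2, 7.8, 0.8] [0.0, -0.0, -0.145]
[-6.3, 7.0, 0.8] [0.0, -0.0, -0.145]
[-7.2, 6.0, 0.8] [0.0, -0.0, -0.145]
[-8.0, 4.9, 0.8] [0.0, -0.0, -0.145]
[-8.7, 3.7, 0.8] [0.0, -0.0, -0.145]
[-9.1, 2.5, 0.7] [0.0, -0.0, -0.145]
end [577.   32.9 350. ] left [ 0.   0.1 -0. ]
{'fx': 325.19226210127806, 'fy': 325.19226210127806, 'cx': 277.32929242053257, 'cy': 209.6747306183077, 'xyz': array([709.35813198, 144.9953248 , 428.06467127]), 'attitude': array([ 0.8969898 , -0.41255404, -0.06635136,  0.14424272])}
```

View pics/w12.png

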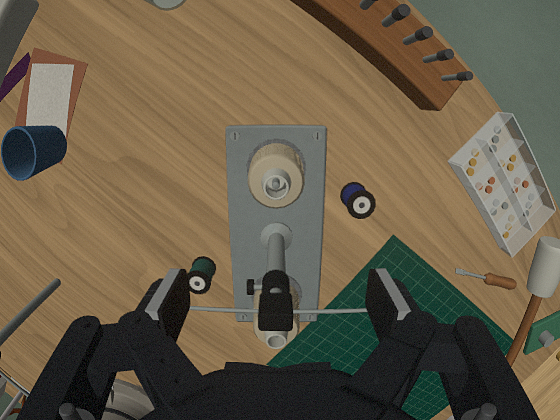

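```bash
python3 - <<'E'
from h import *
crop("pics/w12.png","pics/w12c.png",190,115,170,235,3)
import fit
W=dict(fit.base,xyz=np.array([709.35813198,144.9953248,428.06467127]),attitude=np.array([0.8969898,-0.41255404,-0.06635136,0.14424272]))
v=fit.solve().x; W=fit.adj(W,v[19:25]); c,s=np.cos(v[2]),np.sin(v[2])
for l in [(95,0,124),(95,0,112),(0,0,208),(-95,0,124)]: print(l,fproj(W,[v[0]+c*l[0]-s*l[1],v[1]+s*l[0]+c*l[1],l[2]]))
E
```

```text
(95, 0, 124) [[275.67598426 188.10645626]]
(95, 0, 112) [[275.74828828 185.1310408 ]]
(0, 0, 208) [[275.3340574  321.67412667]]
(-95, 0, 124) [[276.02490069 340.03490415]]
```

View pics/w12c.png

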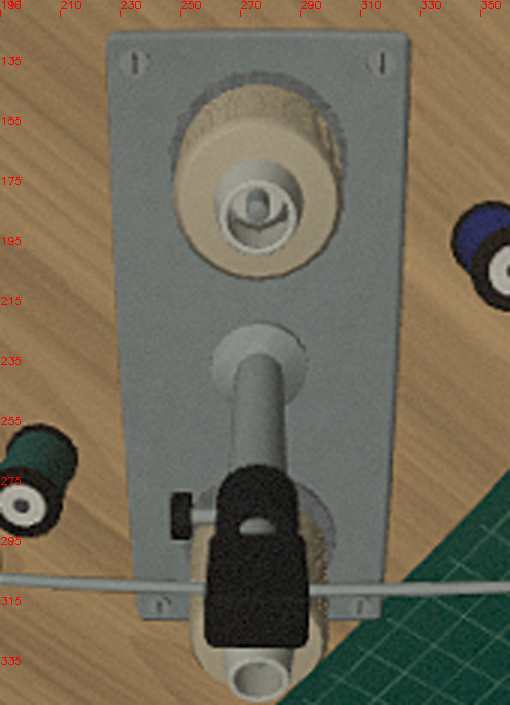

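>>> drive_tool(commands=[{"xyz":[0,9,0],"delta_rot":[0,0,-0.14],"gripper":85},{"xyz":[-1,9,0],"delta_rot":[0,0,-0.145],"gripper":85},{"xyz":[-3,9,0],"delta_rot":[0,0,-0.145],"gripper":85},{"xyz":[-4,8.5,0],"delta_rot":[0,0,-0.145],"gripper":85},{"xyz":[-5,8,0],"delta_rot":[0,0,-0.145],"gripper":85},{"xyz":[-6,7,0],"delta_rot":[0,0,-0.145],"gripper":85},{"xyz":[-7,6,0],"delta_rot":[0,0,-0.145],"gripper":85},{"xyz":[-8,5,0],"delta_rot":[0,0,-0.145],"gripper":85}])

```text
t: 13.85
ee_pos: [585.4, 44.7, 343.2]
tcp_rot: [0.986, 0.165, -0.011, 0.001]
wrist_force: [0.5, -0.2, -0.7]
width: 85.0
```

```bash
python3 plan.py 576.8 32.9 340 39.85 4 1
```

```text
13.85 [585.4  44.7 343.2] yaw 19.02 tz [-0.0218 -0.0067 -0.9997] [ 0.5 -0.2 -0.7] 85.0 [-0.54  0.32  0.46  1.74 -0.15  1.14  0.29]
[-3.0, 2.1, 0.9] [-0.001, 0.006, -0.091]
[-3.1, 1.8, 0.8] [-0.001, 0.005, -0.091]
[-3.3, 1.5, 0.8] [-0.001, 0.006, -0.091]
[-3.5, 1.3, 0.9] [-0.002, 0.005, -0.091]
end [576.8  32.8 340. ] left [0.  0.1 0. ]
```

>>> drive_tool(commands=[{"xyz":[-3,2,1],"delta_rot":[-0.001,0.005,-0.1],"gripper":85},{"xyz":[-3,2,1],"delta_rot":[-0.001,0.005,-0.1],"gripper":85},{"xyz":[-3,1.5,1],"delta_rot":[-0.001,0.005,-0.09],"gripper":85},{"xyz":[-3,1,1],"delta_rot":[-0.001,0.003,-0.05],"gripper":85},{"xyz":[0,0,0],"delta_rot":[0,0,0],"gripper":85}])

```text
t: 14.35
ee_pos: [571.9, 31.4, 330.4]
tcp_rot: [0.941, 0.337, -0.01, -0.001]
wrist_force: [0.2, 0.5, 0.9]
width: 84.8
```

```bash
python3 plan.py 576.8 32.9 340 39.85 2 1; python3 - <<'E'
from station import optics,env
import cv2
print(optics.camera_params("wrist"))
cv2.imwrite("pics/w13.png",optics.camera("wrist"))
E
```

```text
14.35 [571.9  31.4 330.4] yaw 39.45 tz [-0.0192 -0.0039 -0.9998] [0.2 0.5 0.9] 84.8 [-0.48  0.3   0.39  1.79 -0.13  1.1   0.65]
[2.3, 0.9, -4.9] [-0.005, 0.009, -0.003]
[2.3, 1.0, -4.8] [-0.004, 0.008, -0.004]
end [576.8  32.9 340. ] left [ 0. -0.  0.]
{'fx': 325.19226210127806, 'fy': 325.19226210127806, 'cx': 277.32929242053257, 'cy': 209.6747306183077, 'xyz': array([521.88312648,  92.70260905, 401.20475423]), 'attitude': array([0.92956611, 0.33504046, 0.0433216 , 0.14757366])}
```

View pics/w13.png

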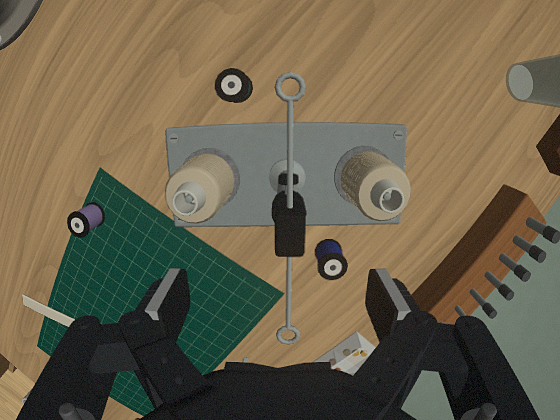

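```bash
python3 - <<'E'
from h import *
crop("pics/w13.png","pics/w13c.png",240,65,110,150,5)
crop("pics/w13.png","pics/w13d.png",240,200,110,150,5)
E
```

```text
(no output)
```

View pics/w13c.png

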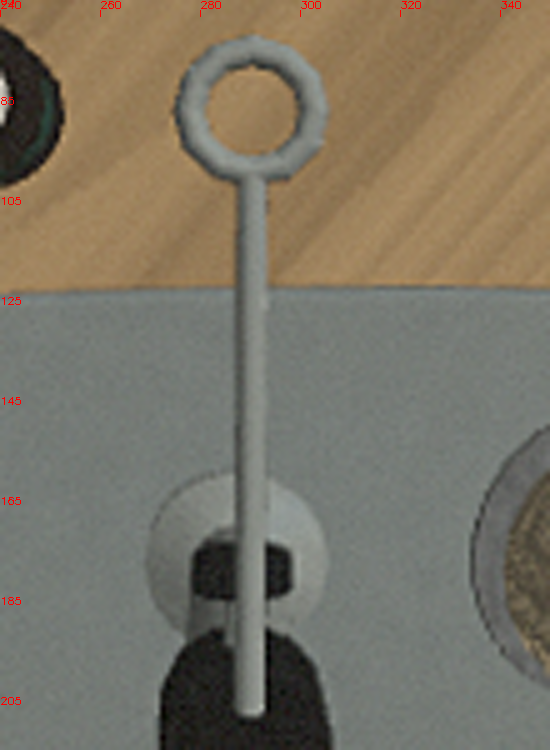

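View pics/w13d.png

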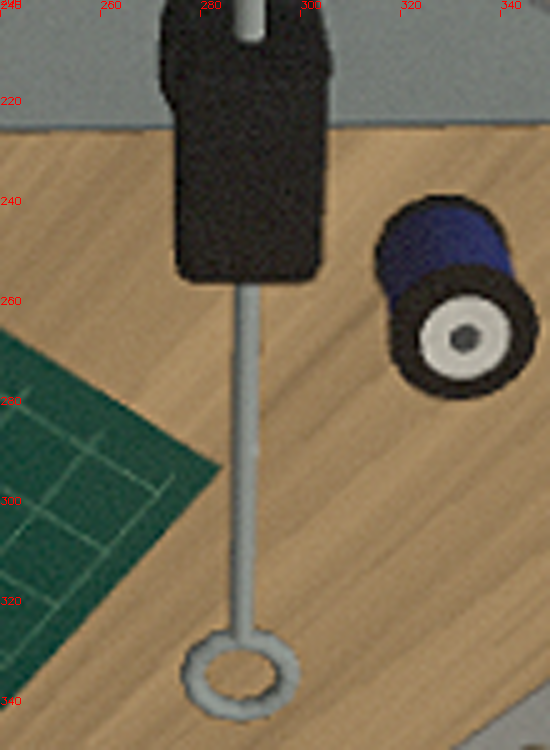

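```bash
python3 - <<'E'
s=open('fit.py').read()
s=s.replace('WR=[','''W13=dict(base,xyz=np.array([521.88312648,92.70260905,401.20475423]),attitude=np.array([0.92956611,0.33504046,0.0433216,0.14757366]))
W12=dict(base,xyz=np.array([709.35813198,144.9953248,428.06467127]),attitude=np.array([0.8969898,-0.41255404,-0.06635136,0.14424272]))
pts+=[(W13,(290.2,87),("e",1)),(W13,(288,335),("e",-1)),(W12,(276,187),B(95,0,124)),(W12,(275.8,341.5),B(-95,0,124))]
WR=[''')
open('fit.py','w').write(s)
E
python3 fit.py
python3 - <<'E'
import sys; sys.path.insert(0,'.')
from h import *
import fit
v=fit.solve().x; W=fit.adj(fit.W13,v[19:25])
a=onz(W,(290.2,87),190,True);b=onz(W,(288,335),190,True);print(a,b,(a+b)/2,np.linalg.norm(a-b),np.degrees(np.arctan2(*(a-b)[[1,0]])))
print(onz(W,(289.6,256.4),208,True),"expected", v[:2]-15*np.array([np.cos(v[6]),np.sin(v[6])]))
E
```

```text
[ 576.37    33.279    0.711  503.072 -227.694  104.953    2.265]
sd [0.433 0.35  0.002 0.652 0.651 1.315 0.003]
[[-4.2400e-02  5.4170e-01 -2.3588e+00  9.0000e-04 -1.9000e-03 -1.9000e-03]
 [-6.1710e-01 -3.7710e-01 -4.9280e-01  2.3000e-03 -2.0000e-03 -8.0000e-04]
 [-3.6800e-01  4.1440e-01 -9.9270e-01  8.0000e-04  0.0000e+00 -2.6000e-03]]
[[0.1, -0.3], [0.1, 0.1], [-0.2, -1.3], [-0.9, -0.5], [-0.4, 1.3], [0.8, 0.1], [-0.8, -0.4], [1.5, -0.8], [-0.5, 0.7], [1.3, -0.7], [1.7, 0.0], [-2.3, 1.5], [0.3, 0.5], [-0.2, 0.3], [0.2, -0.8], [-1.4, 0.7], [0.2, 1.5], [0.5, -0.3], [0.3, 0.2], [-0.2, 0.0], [0.1, 0.5], [0.1, -0.1], [-0.1, -0.3], [-0.1, 0.5], [-0.4, 0.1], [-0.2, -0.5], [0.0, 0.0], [-0.1, 0.3], [-0.2, 0.3], [0.5, -1.0], [-1.1, -0.3], [1.0, -0.6], [-0.1, 0.4], [-0.0, -0.7], [-0.2, 1.2], [0.3, -0.6]]
pad 648.3616864279045 95.26511598457752 yaw 40.72893547702611 wire 129.79740276551408
[515.40243988 106.51874484 190.        ] [637.68244384 -40.25283114 190.        ] [576.54244186  33.13295685 190.        ] 191.03480018373367 129.79874119451043
[585.0588839   22.74239387 208.        ] expected [585.97134238  21.75471455]
```

```bash
python3 plan.py 576.4 33.2 300 39.8 3 1
```

```text
14.4 [572.   31.7 330.3] yaw 39.39 tz [-0.0194 -0.0039 -0.9998] [-0.4  0.7 -0.9] 85.0 [-0.48  0.3   0.39  1.78 -0.13  1.1   0.64]
[1.6, 0.7, 10.1] [-0.003, 0.006, -0.002]
[1.6, 0.6, 10.1] [-0.003, 0.006, -0.003]
[1.5, 0.6, 10.1] [-0.003, 0.005, -0.002]
end [576.4  33.2 300. ] left [0. 0. 0.]
```

>>> drive_tool(commands=[{"xyz":[1,0.5,8],"delta_rot":[-0.003,0.006,-0.002],"gripper":85},{"xyz":[1,0.5,8],"delta_rot":[-0.002,0.005,-0.002],"gripper":85},{"xyz":[0.5,0.3,6],"delta_rot":[-0.002,0.003,-0.001],"gripper":85},{"xyz":[0,0,0],"delta_rot":[0,0,0],"gripper":85}])

```text
t: 14.8
ee_pos: [574.0, 33.2, 304.2]
tcp_rot: [0.941, 0.338, -0.003, -0.001]
wrist_force: [-0.0, -0.5, -0.6]
width: 84.8
```

```bash
python3 plan.py 576.4 33.2 265 39.8 5 1
```

```text
14.8 [574.   33.2 304.2] yaw 39.57 tz [-6.2e-03 -9.0e-04 -1.0e+00] [-0.  -0.5 -0.6] 84.8 [-0.47  0.33  0.38  1.82 -0.14  1.03  0.66]
[0.4, 0.3, 7.8] [-0.001, 0.001, -0.001]
[0.4, 0.3, 7.9] [-0.001, 0.001, -0.001]
[0.4, 0.3, 7.8] [-0.0, 0.001, -0.001]
[0.4, 0.4, 7.9] [-0.001, 0.001, -0.0]
[0.4, 0.3, 7.8] [-0.0, 0.001, -0.001]
end [576.4  33.2 265. ] left [ 0.  0. -0.]
```

>>> drive_tool(commands=[{"xyz":[0.5,0.4,8],"delta_rot":[-0.001,0.002,-0.001],"gripper":85},{"xyz":[0.5,0.4,8],"delta_rot":[-0.001,0.001,-0.001],"gripper":85},{"xyz":[0.4,0.3,8],"delta_rot":[0,0.001,-0.001],"gripper":85},{"xyz":[0.3,0.3,8],"delta_rot":[-0.001,0.001,0],"gripper":85},{"xyz":[0.2,0.2,5],"delta_rot":[0,0,0],"gripper":85},{"xyz":[0,0,0],"delta_rot":[0,0,0],"gripper":85}])

```text
t: 15.4
ee_pos: [576.5, 33.4, 263.4]
tcp_rot: [0.94, 0.34, -0.0, -0.0]
wrist_force: [-0.4, 0.5, -0.1]
width: 85.1
```

```bash
python3 plan.py 576.4 33.2 246 39.8 3 1; python3 - <<'E'
from station import optics,env
import cv2
print(optics.camera_params("wrist"))
cv2.imwrite("pics/w14.png",optics.camera("wrist"))
E
```

```text
15.4 [576.5  33.4 263.4] yaw 39.76 tz [-6.e-04 -2.e-04 -1.e+00] [-0.4  0.5 -0.1] 85.1 [-0.46  0.37  0.37  1.86 -0.16  0.94  0.68]
[-0.1, 0.0, 5.8] [-0.0, 0.0, -0.0]
[-0.1, 0.0, 5.8] [-0.0, 0.0, -0.0]
[-0.0, 0.1, 5.8] [-0.0, 0.001, -0.001]
end [576.4  33.2 246. ] left [-0. -0.  0.]
{'fx': 325.19226210127806, 'fy': 325.19226210127806, 'cx': 277.32929242053257, 'cy': 209.6747306183077, 'xyz': array([524.90569602,  94.16505786, 333.54964843]), 'attitude': array([0.92850394, 0.33604764, 0.05302405, 0.1487981 ])}
```

View pics/w14.png

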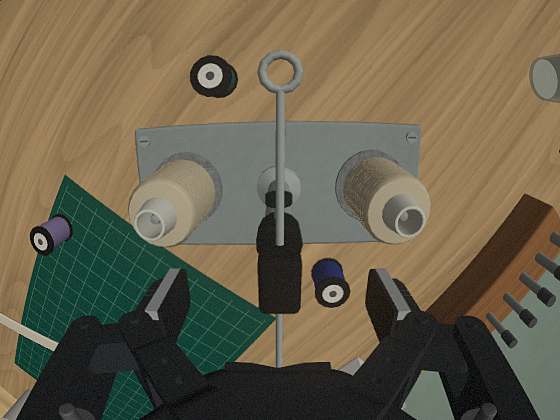

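```bash
python3 - <<'E'
from h import *
crop("pics/w14.png","pics/w14c.png",230,40,100,60,6)
crop("pics/w14.png","pics/w14d.png",230,240,100,135,5)
import fit
v=fit.solve().x
W=dict(fit.base,xyz=np.array([524.90569602,94.16505786,333.54964843]),attitude=np.array([0.92850394,0.33604764,0.05302405,0.1487981]))
for WW in (W,fit.adj(W,v[19:25])):
  for z in (190,208):
    print(z,"tcpaxis",fproj(WW,[576.5,33.4,z]),"mast",fproj(WW,[v[0],v[1],z]), "eye",fproj(WW,[v[0]+95*np.cos(v[6]),v[1]+95*np.sin(v[6]),190]))
E
```

```text
190 tcpaxis [[279.30887294 271.34390996]] mast [[278.95637544 271.36059282]] eye [[279.15291357  72.0234719 ]]
208 tcpaxis [[279.46309644 290.46248687]] mast [[279.07222256 290.4803528 ]] eye [[279.15291357  72.0234719 ]]
190 tcpaxis [[279.87141504 270.4363221 ]] mast [[279.52084634 270.45214684]] eye [[280.33687251  72.35574948]]
208 tcpaxis [[280.05465746 289.32135699]] mast [[279.66609265 289.33832727]] eye [[280.33687251  72.35574948]]
```

View pics/w14c.png

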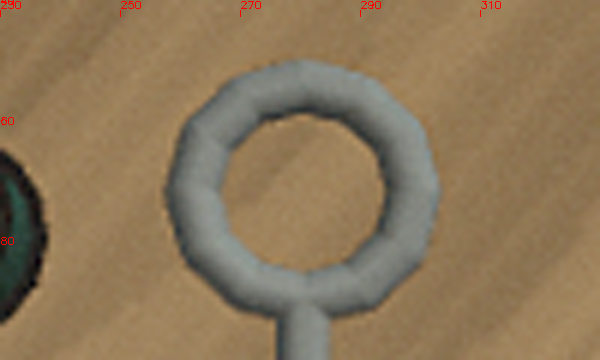

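View pics/w14d.png

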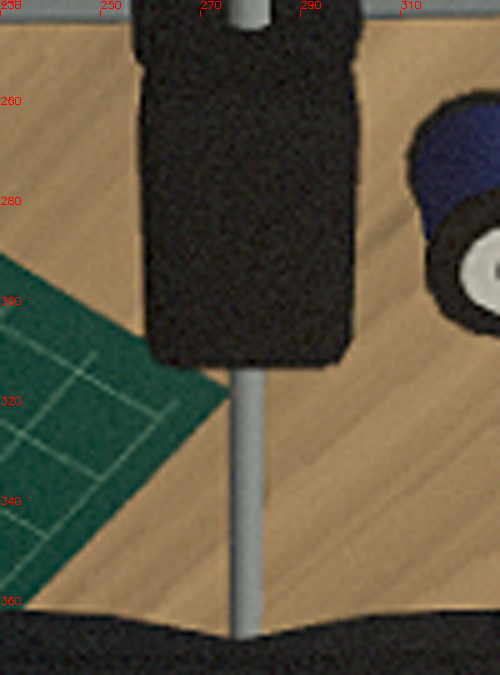

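>>> drive_tool(commands=[{"xyz":[0,0,5],"delta_rot":[0,0,0],"gripper":85},{"xyz":[0,0,5],"delta_rot":[0,0,0],"gripper":60},{"xyz":[0,0,4],"delta_rot":[0,0,0],"gripper":40},{"xyz":[0,0,1.5],"delta_rot":[0,0,0],"gripper":32},{"xyz":[0,0,0],"delta_rot":[0,0,0],"gripper":32}])

```text
t: 15.95
ee_pos: [577.2, 33.4, 247.7]
tcp_rot: [0.94, 0.34, 0.001, 0.0]
wrist_force: [-0.3, -1.4, 0.4]
width: 32.1
```

```bash
python3 plan.py 576.4 33.2 246 39.8 1 1
```

```text
15.95 [577.2  33.4 247.7] yaw 39.75 tz [ 1.4e-03  2.0e-04 -1.0e+00] [-0.3 -1.4  0.4] 32.1 [-0.45  0.39  0.36  1.87 -0.17  0.91  0.69]
[-0.7, -0.4, 1.7] [0.001, -0.001, -0.001]
end [576.4  33.2 246. ] left [ 0. -0. -0.]
```

>>> drive_tool(commands=[{"xyz":[-0.5,-0.3,1],"delta_rot":[0.001,-0.001,-0.001],"gripper":32},{"xyz":[0,0,0.3],"delta_rot":[0,0,0],"gripper":28},{"xyz":[0,0,0],"delta_rot":[0,0,0],"gripper":26}])

```text
t: 16.25
ee_pos: [576.7, 33.3, 246.6]
tcp_rot: [0.94, 0.34, 0.0, -0.0]
wrist_force: [-0.8, -0.1, -0.1]
width: 25.9
```

```bash
python3 plan.py 576.4 33.2 246 39.8 1 1; python3 - <<'E'
from station import optics,env
import cv2
cv2.imwrite("pics/w15.png",optics.camera("wrist"))
E
```

```text
16.25 [576.7  33.3 246.6] yaw 39.81 tz [ 4.e-04  5.e-04 -1.e+00] [-0.8 -0.1 -0.1] 25.9 [-0.45  0.39  0.36  1.87 -0.17  0.91  0.69]
[-0.3, -0.1, 0.6] [-0.0, -0.001, 0.0]
end [576.4  33.2 246. ] left [-0.  0.  0.]
```

View pics/w15.png

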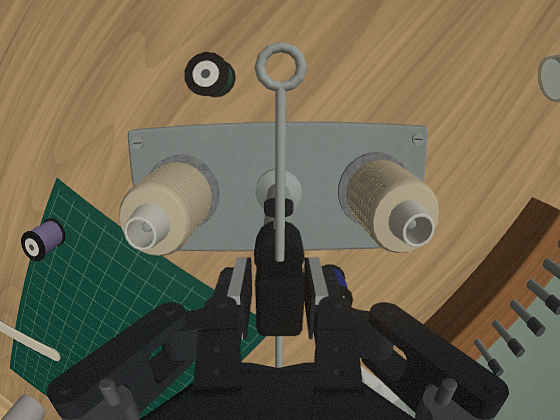

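>>> drive_tool(commands=[{"xyz":[-0.2,0,0.3],"delta_rot":[0,0,0],"gripper":22},{"xyz":[0,0,0],"delta_rot":[0,0,0],"gripper":10},{"xyz":[0,0,0],"delta_rot":[0,0,0],"gripper":10},{"xyz":[0,0,0],"delta_rot":[0,0,0],"gripper":10},{"xyz":[0,0,0],"delta_rot":[0,0,0],"gripper":10}])

```text
t: 16.8
ee_pos: [576.6, 33.1, 246.6]
tcp_rot: [0.94, 0.341, 0.0, -0.0]
wrist_force: [0.5, -0.6, -0.0]
width: 19.3
```

```bash
python3 plan.py 576.4 33.2 336 39.8 12 1; python3 - <<'E'
from station import env
o=env.get_obs(); print(o["wrist_force"],o["wrist_torque"])
E
```

```text
16.8 [576.6  33.1 246.6] yaw 39.82 tz [ 7.e-04  5.e-04 -1.e+00] [ 0.5 -0.6 -0. ] 19.3 [-0.45  0.39  0.36  1.87 -0.17  0.91  0.69]
[-0.0, -0.0, -7.5] [0.0, -0.0, 0.0]
[-0.0, -0.0, -7.4] [0.0, -0.0, 0.0]
[-0.0, -0.0, -7.5] [0.0, -0.0, 0.0]
[-0.0, -0.0, -7.4] [0.0, -0.0, 0.0]
[-0.0, -0.0, -7.5] [0.0, -0.0, 0.0]
[-0.0, -0.0, -7.4] [0.0, -0.0, 0.0]
[-0.0, -0.0, -7.5] [0.0, -0.0, 0.0]
[-0.0, -0.0, -7.4] [0.0, -0.0, 0.0]
[-0.0, -0.0, -7.5] [0.0, -0.0, 0.0]
[-0.0, -0.1, -7.4] [0.0, -0.0, 0.0]
[-0.0, -0.0, -7.5] [0.0, -0.0, 0.0]
[-0.1, -0.1, -7.4] [0.0, -0.001, 0.0]
end [576.4  33.2 336. ] left [0. 0. 0.]
[ 0.5214923  -0.553452   -0.00211531] [-0.04937295  0.0308815  -0.03039757]
```

>>> drive_tool(commands=[{"xyz":[0,0,-2],"delta_rot":[0,0,0],"gripper":10},{"xyz":[0,0,-3],"delta_rot":[0,0,0],"gripper":10},{"xyz":[0,0,-3],"delta_rot":[0,0,0],"gripper":10}])

```text
t: 17.1
ee_pos: [576.4, 33.5, 254.0]
tcp_rot: [0.94, 0.341, 0.0, -0.0]
wrist_force: [1.3, 0.6, -4.4]
width: 19.2
```

```bash
python3 plan.py 576.6 33.1 336.6 39.8 20 1 |head -3; python3 - <<'E'
from station import env
o=env.get_obs(); print(o["wrist_force"],o["wrist_torque"])
E
```

```text
17.1 [576.4  33.5 254. ] yaw 39.83 tz [-1.e-04  4.e-04 -1.e+00] [ 1.3  0.6 -4.4] 19.2 [-0.45  0.38  0.37  1.86 -0.17  0.92  0.69]
[-0.0, 0.0, -4.1] [-0.0, -0.0, 0.0]
[-0.0, 0.0, -4.1] [-0.0, -0.0, 0.0]
[ 1.34527888  0.60701858 -4.36727189] [ 0.06544892 -0.28521168  0.0038414 ]
```

>>> drive_tool(commands=[{"xyz":[0,0,-4],"delta_rot":[0,0,0],"gripper":10},{"xyz":[0,0,-4],"delta_rot":[0,0,0],"gripper":10},{"xyz":[0,0,-4],"delta_rot":[0,0,0],"gripper":10},{"xyz":[0,0,-4],"delta_rot":[0,0,0],"gripper":10}])

```text
t: 17.5
ee_pos: [576.4, 33.4, 271.3]
tcp_rot: [0.94, 0.341, -0.0, -0.0]
wrist_force: [1.0, 0.4, -3.0]
width: 19.4
```

```bash
python3 plan.py 576.6 33.1 336.6 39.8 16 1 |head -3; python3 - <<'E'
from station import env
o=env.get_obs(); print(o["wrist_force"],o["wrist_torque"])
E
```

```text
17.5 [576.4  33.4 271.3] yaw 39.83 tz [-2.e-04  2.e-04 -1.e+00] [ 1.   0.4 -3. ] 19.4 [-0.46  0.36  0.37  1.85 -0.16  0.96  0.68]
[-0.0, 0.0, -4.1] [-0.0, -0.0, 0.0]
[-0.0, 0.0, -4.1] [-0.0, -0.0, 0.0]
[ 1.04065613  0.39806993 -2.99335968] [-0.04468639 -0.29594071 -0.01676337]
```

>>> drive_tool(commands=[{"xyz":[0,0,-5],"delta_rot":[0,0,0],"gripper":10},{"xyz":[0,0,-5],"delta_rot":[0,0,0],"gripper":10},{"xyz":[0,0,-5],"delta_rot":[0,0,0],"gripper":10},{"xyz":[0,0,-5],"delta_rot":[0,0,0],"gripper":10},{"xyz":[0,0,-5],"delta_rot":[0,0,0],"gripper":10},{"xyz":[0,0,-5],"delta_rot":[0,0,0],"gripper":10}])

```text
t: 18.1
ee_pos: [576.3, 33.4, 304.2]
tcp_rot: [0.94, 0.341, 0.0, -0.0]
wrist_force: [1.2, -0.3, -3.3]
width: 19.2
```

```bash
python3 plan.py 576.6 33.1 336.6 39.8 9 1 |head -3; python3 - <<'E'
from station import env
o=env.get_obs(); print(o["wrist_force"],o["wrist_torque"])
E
```

```text
18.1 [576.3  33.4 304.2] yaw 39.82 tz [ 1.e-04  5.e-04 -1.e+00] [ 1.2 -0.3 -3.3] 19.2 [-0.47  0.33  0.38  1.82 -0.14  1.03  0.66]
[0.0, 0.0, -3.6] [-0.0, -0.0, 0.0]
[0.0, 0.1, -3.6] [-0.0, -0.0, 0.0]
[ 1.20838049 -0.32512523 -3.28142798] [ 0.10094367 -0.29044192 -0.01464053]
```

>>> drive_tool(commands=[{"xyz":[0,0,-5],"delta_rot":[0,0,0],"gripper":10},{"xyz":[0,0,-5],"delta_rot":[0,0,0],"gripper":10},{"xyz":[0,0,-5],"delta_rot":[0,0,0],"gripper":10},{"xyz":[0,0,-5],"delta_rot":[0,0,0],"gripper":10},{"xyz":[0,0,-4],"delta_rot":[0,0,0],"gripper":10},{"xyz":[0,0,-2],"delta_rot":[0,0,0],"gripper":10},{"xyz":[0,0,-1],"delta_rot":[0,0,0],"gripper":10},{"xyz":[0,0,0],"delta_rot":[0,0,0],"gripper":10}])

```text
t: 18.9
ee_pos: [576.2, 33.2, 334.3]
tcp_rot: [0.94, 0.34, 0.0, -0.0]
wrist_force: [1.5, -0.2, -2.5]
width: 19.1
```

```bash
python3 plan.py 576.6 33.1 336.6 39.8 9 1 |head -3; python3 - <<'E'
from station import env
o=env.get_obs(); print(o["wrist_force"],o["wrist_torque"])
E
```

```text
18.9 [576.2  33.2 334.3] yaw 39.81 tz [ 4.e-04  7.e-04 -1.e+00] [ 1.5 -0.2 -2.5] 19.1 [-0.48  0.3   0.39  1.78 -0.13  1.09  0.65]
[0.0, 0.0, -0.3] [-0.0, -0.0, 0.0]
[0.0, 0.0, -0.2] [-0.0, -0.0, 0.0]
[ 1.47010333 -0.18777866 -2.46166023] [ 0.04486314 -0.21769871  0.0637291 ]
```

>>> drive_tool(commands=[{"xyz":[0,0,-1.2],"delta_rot":[0,0,0.02],"gripper":10},{"xyz":[0,0,-0.5],"delta_rot":[0,0,0.04],"gripper":10},{"xyz":[0,0,0],"delta_rot":[0,0,0.04],"gripper":10},{"xyz":[0,0,0],"delta_rot":[0,0,0.04],"gripper":10}])

```text
t: 19.3
ee_pos: [576.1, 33.2, 335.7]
tcp_rot: [0.963, 0.27, 0.0, -0.0]
wrist_force: [2.0, 0.8, -2.5]
width: 19.5
```

```bash
python3 plan.py 576.4 33.2 336.6 -49.27 30 1 |head -3; python3 - <<'E'
from station import env
o=env.get_obs(); print(o["wrist_force"],o["wrist_torque"])
E
```

```text
19.3 [576.1  33.2 335.7] yaw 31.32 tz [ 1.e-04  5.e-04 -1.e+00] [ 2.   0.8 -2.5] 19.5 [-0.5   0.3   0.42  1.78 -0.14  1.09  0.51]
[0.0, 0.0, -0.0] [-0.0, -0.0, 0.047]
[0.0, 0.0, -0.0] [-0.0, 0.0, 0.047]
[ 1.95640735  0.82680955 -2.45034333] [ 0.08045877 -0.28775666 -0.02434246]
```

Clean. Continue a bit faster.

>>> drive_tool(commands=[{"xyz":[0,0,-0.2],"delta_rot":[0,0,0.06],"gripper":10},{"xyz":[0,0,-0.2],"delta_rot":[0,0,0.06],"gripper":10},{"xyz":[0,0,-0.2],"delta_rot":[0,0,0.06],"gripper":10},{"xyz":[0,0,0],"delta_rot":[0,0,0.06],"gripper":10},{"xyz":[0,0,0],"delta_rot":[0,0,0.06],"gripper":10}])

```text
t: 19.8
ee_pos: [576.0, 33.2, 335.9]
tcp_rot: [0.993, 0.115, -0.0, -0.0]
wrist_force: [0.3, 1.1, -2.1]
width: 19.4
```

```bash
python3 plan.py 576.4 33.2 336.6 -49.27 20 1 |head -3; python3 - <<'E'
from station import env
o=env.get_obs(); print(o["wrist_force"],o["wrist_torque"])
E
```

```text
19.8 [576.   33.2 335.9] yaw 13.16 tz [-1.e-03  2.e-04 -1.e+00] [ 0.3  1.1 -2.1] 19.4 [-0.54  0.3   0.48  1.78 -0.16  1.09  0.21]
[0.0, 0.0, -0.0] [0.0, 0.0, 0.054]
[0.0, 0.0, -0.0] [0.0, 0.0, 0.055]
[ 0.33369859  1.09703484 -2.10210962] [ 0.08060774 -0.28114826  0.03731832]
```

>>> drive_tool(commands=[{"xyz":[0.2,0.1,-0.1],"delta_rot":[0,0,0.065],"gripper":10},{"xyz":[0,0,-0.1],"delta_rot":[0,0,0.065],"gripper":10},{"xyz":[0,0,0],"delta_rot":[0,0,0.065],"gripper":10},{"xyz":[0,0,0],"delta_rot":[0,0,0.065],"gripper":10},{"xyz":[0,0,0],"delta_rot":[0,0,0.065],"gripper":10},{"xyz":[0,0,0],"delta_rot":[0,0,0.065],"gripper":10}])

```text
t: 20.4
ee_pos: [575.9, 33.3, 335.6]
tcp_rot: [0.996, -0.091, -0.001, 0.0]
wrist_force: [-0.3, 0.6, -2.6]
width: 19.4
```

```bash
python3 plan.py 576.4 33.2 336.6 -49.27 14 1 |head -3; python3 - <<'E'
from station import env
o=env.get_obs(); print(o["wrist_force"],o["wrist_torque"])
E
```

```text
20.4 [575.9  33.3 335.6] yaw -10.45 tz [-2.4e-03 -1.0e-04 -1.0e+00] [-0.3  0.6 -2.6] 19.4 [-0.61  0.31  0.56  1.79 -0.18  1.09 -0.17]
[0.0, 0.0, -0.1] [0.0, 0.0, 0.048]
[0.0, 0.0, -0.1] [0.0, 0.0, 0.048]
[-0.28461305  0.61199729 -2.59826392] [ 0.02504653 -0.24454531 -0.00761341]
```

>>> drive_tool(commands=[{"xyz":[0.1,0,-0.2],"delta_rot":[0,0.001,0.065],"gripper":10},{"xyz":[0,0,-0.2],"delta_rot":[0,0.001,0.065],"gripper":10},{"xyz":[0,0,-0.2],"delta_rot":[0,0,0.065],"gripper":10},{"xyz":[0,0,0],"delta_rot":[0,0,0.065],"gripper":10},{"xyz":[0,0,0],"delta_rot":[0,0,0.065],"gripper":10},{"xyz":[0,0,0],"delta_rot":[0,0,0.065],"gripper":10},{"xyz":[0,0,0],"delta_rot":[0,0,0.065],"gripper":10}])

```text
t: 21.1
ee_pos: [575.6, 33.7, 335.7]
tcp_rot: [0.946, -0.325, -0.001, 0.001]
wrist_force: [0.7, -1.0, -3.3]
width: 19.2
```

```bash
python3 plan.py 576.4 33.2 336.6 -49.27 4 1 |head -3; python3 - <<'E'
from station import env
o=env.get_obs(); print(o["wrist_force"],o["wrist_torque"])
E
```

```text
21.1 [575.6  33.7 335.7] yaw -37.99 tz [-2.1e-03 -8.0e-04 -1.0e+00] [ 0.7 -1.  -3.3] 19.2 [-0.68  0.33  0.65  1.79 -0.22  1.1  -0.61]
[0.2, -0.0, -0.2] [0.0, 0.0, 0.049]
[0.3, -0.1, -0.2] [0.001, 0.0, 0.049]
[ 0.74181832 -0.99934431 -3.32256933] [ 0.10806492 -0.28221618  0.01348251]
```

>>> drive_tool(commands=[{"xyz":[0.3,0,-0.4],"delta_rot":[0,0.001,0.06],"gripper":10},{"xyz":[0.2,0,-0.3],"delta_rot":[0,0.001,0.05],"gripper":10},{"xyz":[0,0,-0.1],"delta_rot":[0,0,0.035],"gripper":10},{"xyz":[0,0,0],"delta_rot":[0,0,0.02],"gripper":10},{"xyz":[0,0,0],"delta_rot":[0,0,0],"gripper":10}])

```text
t: 21.6
ee_pos: [575.5, 34.1, 336.0]
tcp_rot: [0.913, -0.408, -0.001, 0.001]
wrist_force: [1.2, 0.9, -2.5]
width: 19.2
```

```bash
python3 plan.py 576.4 33.2 336.6 -49.27 1 1 |head -3; python3 - <<'E'
from station import env
o=env.get_obs(); print(o["wrist_force"],o["wrist_torque"])
E
```

```text
21.6 [575.5  34.1 336. ] yaw -48.12 tz [-0.0021 -0.002  -1.    ] [ 1.2  0.9 -2.5] 19.2 [-0.71  0.33  0.69  1.79 -0.24  1.1  -0.78]
[1.2, -0.1, -0.6] [0.003, -0.0, 0.02]
end [576.4  33.2 336.6] left [ 0. -0.  0.]
[ 1.24506635  0.88203687 -2.49259357] [ 0.09971985 -0.26706845  0.03302371]
```

>>> drive_tool(commands=[{"xyz":[0.5,0,-0.4],"delta_rot":[0.002,0,0.012],"gripper":10},{"xyz":[0.2,0,-0.1],"delta_rot":[0,0,0.006],"gripper":10},{"xyz":[0,0,0],"delta_rot":[0,0,0],"gripper":10}])

```text
t: 21.9
ee_pos: [575.7, 33.5, 336.3]
tcp_rot: [0.909, -0.416, -0.001, 0.001]
wrist_force: [0.5, 0.5, -2.7]
width: 19.3
```

```bash
python3 plan.py 576.4 33.2 336.6 -49.27 1 2 |head -3; python3 - <<'E'
from station import env,optics
from h import *
import fit
o=env.get_obs(); print(o["wrist_force"],o["wrist_torque"])
v=fit.solve().x
for n in ("wrist","top","scene"):
    p=optics.camera_params(n); im=optics.camera(n)
    P=fit.adj(p,v[19:25] if n=="wrist" else v[7:13] if n=="top" else v[13:19])
    th=v[2]; pf=fproj if n=="wrist" else proj
    for s in(1,-1): print(n,"eye exp z280",pf(P,[v[0]+s*95*np.cos(th),v[1]+s*95*np.sin(th),280]).round(1))
    cv2.imwrite(f"pics/{n}16.png",im)
crop("pics/top16.png","pics/top16c.png",190,90,140,150,4)
crop("pics/scene16.png","pics/scene16c.png",250,160,150,190,4)
E
```

```text
21.9 [575.7  33.5 336.3] yaw -49.19 tz [-1.6e-03 -5.0e-04 -1.0e+00] [ 0.5  0.5 -2.7] 19.3 [-0.71  0.33  0.7   1.79 -0.24  1.1  -0.79]
[0.74, -0.35, -0.28] [0.002, 0.001, 0.001]
end [576.4  33.2 336.6] left [-0. -0.  0.]
[ 0.463672    0.45267948 -2.74377245] [ 0.07438031 -0.24241632 -0.03440007]
wrist eye exp z280 [[279.7  65.2]]
wrist eye exp z280 [[277.5 411. ]]
top eye exp z280 [[218.4  97.5]]
top eye exp z280 [[283.9 175.1]]
scene eye exp z280 [[352.1 253.7]]
scene eye exp z280 [[293.2 186.3]]
```

View pics/wrist16.png

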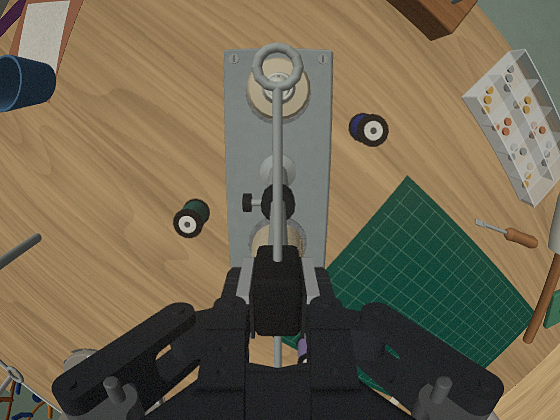

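View pics/top16c.png

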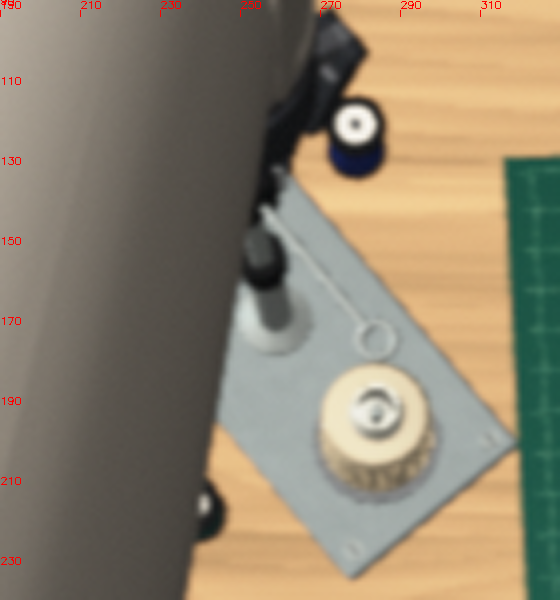

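View pics/scene16c.png

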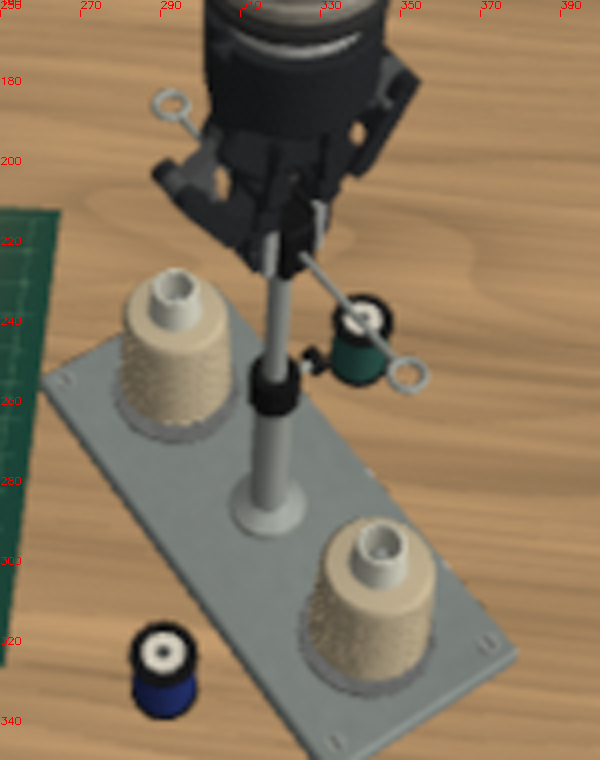

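>>> drive_tool(commands=[{"xyz":[0.3,-0.1,-0.3],"delta_rot":[0.001,0,0.001],"gripper":10},{"xyz":[0,0,0],"delta_rot":[0,0,0],"gripper":10},{"xyz":[0,0,0],"delta_rot":[0,0,0],"gripper":10},{"xyz":[0,0,0],"delta_rot":[0,0,0],"gripper":10}])

```text
t: 22.45
ee_pos: [575.8, 33.3, 336.5]
tcp_rot: [0.909, -0.416, -0.001, 0.0]
wrist_force: [0.2, 0.6, -1.9]
width: 19.3
```

```bash
python3 - <<'E'
from station import env,optics
from h import *
for k in range(8):
    o=env.get_obs(); m=R.from_quat(o["tcp_rot"]).as_matrix()
    print(o["t"],o["ee_pos"].round(2),np.degrees(np.arctan2(m[1,0],m[0,0])).round(2),m[:2,2].round(4),o["wrist_force"].round(1),o["width"])
    im=optics.camera("scene")
E
```

```text
22.45 [575.76  33.31 336.55] -49.22 [-0.0013  0.0002] [ 0.2  0.6 -1.9] 19.29754484594522
22.5 [575.77  33.31 336.53] -49.23 [-0.0013  0.0002] [ 0.5  0.3 -2.6] 19.01499010763789
22.55 [575.76  33.33 336.56] -49.23 [-0.0013  0.0002] [ 0.6  0.1 -2.6] 19.283125005180608
22.6 [575.76  33.3  336.54] -49.23 [-0.0013  0.0001] [ 0.2 -0.6 -2.7] 19.447065909338207
22.65 [575.77  33.29 336.55] -49.23 [-0.0013  0.0001] [ 0.2  0.2 -2.9] 19.18594611086533
22.7 [575.78  33.3  336.54] -49.23 [-0.0013  0.0001] [ 0.4  0.2 -2.8] 19.167199599515794
22.75 [575.78  33.33 336.55] -49.22 [-0.0013  0.0002] [-0.3  0.1 -2.9] 19.210202452838878
22.8 [575.76  33.32 336.57] -49.23 [-0.0013  0.0002] [-0.5  0.3 -3.7] 19.095012379381078
```

Stable: the hub has risen 89.9 mm (336.55 − 246.6), and side forces are under 1 N. I'm handing it in.

```bash
python3 -c "
from station import env
print(env.close_job())"
```

```text
the job is handed in; nothing more can be done
None
```

The thread stand is ready: the spare cone is nested on the bare holder, and the gripper is still holding the mast, drawn up and in line with the cones. I handed the job in at about 22.8 s of the 54 s allowed.

**Spare cone:** I set it down until it touched the felt pad at the expected height (about 7 N), then let go. In the wrist picture its nose was within about 1 pixel of where a nested cone should be, with the holder's pin visible inside it.

**Mast:** I gripped the smaller hub, the one in the stand's tube, and drew it straight up 89.9 mm. I then turned it 89° so the cross wire lines up with the holders.
- **Binding:** sideways force stayed at about 2 N or less throughout, and tilt is now about 1 mrad.
- **Alignment:** the wire is in line with the holders to within about 0.1° of my measured stand direction. In the scene and top pictures, every visible eye was within about 0.3 pixels of its expected spot at 280 mm height.
- **Holding:** over the last 0.35 s the arm's position changed by less than 0.1 mm.

**Checks that were less exact:** the wrist picture put the near eye about 2 pixels off, because the tool sits about 0.6 mm from my fitted tube axis. That is within the rod's 0.8 mm clearance in the bore. The top camera saw only one eye, because the arm hid the other. The other cone, the spools beside the stand and the rest of the bench looked undisturbed in the last pictures.

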